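Pour the tested bearing balls into the sample pot

ROBOT

A 6-joint arm with a two-finger parallel gripper is mounted at the origin on the work surface. World frame = base frame: x ahead of the robot, y to its left, z up, the work surface at z = 0. Lengths are in m, angles in degrees, forces in N, time in s.
With the tool pointing down it reaches from about 0.375 to 0.9 m from the base axis. Payload 3.1 kg.
Tool frame: the origin (TCP) lies on the centre line of the jaws, within the pads' length; the fingertips stand 19 mm ahead of it and the grasp point (between the pads) is the TCP (tips_ahead is the distance from the TCP to the fingertips, in m); z points along the fingers, y is the line along which they close (so a half turn about z gives the same grasp; the last joint's range is limited). The gripper opens to 87 mm and grips with 3 to 60 N. Pads are 19 mm wide; open, the fingers measure 117 mm over their backs; the gripper's body (75 mm by 190 mm) begins 51 mm behind the grasp point.
Start: joints at [63.398, 30.224, 82.088, -0, 67.689, -10.227], TCP at [0.176, 0.6, 0.242] pointing down, gripper open.
Joint ranges: [-176.69, 176.69], [-43.24, 126.21], [12.49, 139.97], [-82, 262], [0, 151.66], [-163.58, 163.58]. Speed limits (degrees/s): [159.86, 159.86, 180, 180, 180, 180].

INTERFACE

Orientations are given as a 3x3 rotation matrix whose columns are the frame's x, y, z axes.
In Python, from rig import read_state, capture, hand_in, trace, landmark_of, tips_ahead gives the robot as it stands.
- The arm moves only by the shell command python3 -m jog 'ROWS'. ROWS is JSON, a list of rows, each an object of numbers: "tx", "ty", "tz": the shift along the tool's x, y, z in cm; "roll": the turn about the tool's z in rad; "jaw": the opening, from 0 (shut) to 1 (fully open). A call has 1 to 8 rows; each row shifts and turns the commanded pose from where the row before left it, along the tool's axes as they then stand; what a row does not reach is not made up. A row lasts 1/10 s, in which the tool goes at most 50 mm and 8.59 degrees, less where a joint would pass 70% of its speed; a pose out of reach is approached as far as the arm can. A call with a gripper value outside its range is refused whole. The fingers move at their own pace and stop on an object; the grip force is fixed at half the most. Time passes only in rows, so rows that do not move let the fingers close. It gives the time, the measured TCP pose, the force, the opening and the grip force at its end, in the units of the state.
- read_state(): the state, without advancing time (a new reading comes with each control period).
- capture(name): name is "scene" or "top"; returns a dict with "img" (400x640x3 uint8, red, green, blue), "vertical_fov" (degrees; the focal length in pixels is half the picture's height over the tangent of half this angle, whatever the lens; pixels are square), "cx", "cy" (the principal point, pixels), "k1" (the pictures are not rectified: a ray, as slopes to the right and down, at radius r is drawn at 1 + k1 r^2 times it, then the intrinsics apply), "cam_to_world" (4x4, takes a point from camera to world coordinates). Camera axes: x right, y up, looking along -z (the intrinsics and any distortion apply to the point x, -y, -z); pixel columns grow to the right and rows downward; lengths in m; the calibration is good to about 2 mm. A picture is of the moment at which its call begins. There is no depth.
- hand_in(): hands the job in; it is judged then, once.
Trained networks look in the newest picture that a camera, given by its name, has taken for a name from the list of things; names that differ only in an ending like _2 or _b are one class to them, and where a whole thing is asked for, a point or a joint stands for the part that bears it (a point fixed in the world has none). Each returns a list of dicts, best first, with "p" (0 to 1); they miss things now and then, are a little off and sometimes report something else, mostly with a low value. They report only what shows in the picture. A call takes as long as a camera call. They do not tell look-alikes from the thing itself.
- trace(camera, thing): "pixels" (400x640 bool, what is visible of it) and "bbox" ([left, top, width, height] in pixels, round what is visible of it).
- landmark_of(camera, thing): "point" ([row, column] in pixels: a listed point, or the origin of a listed thing).
The state is a dict: "time_s": time; "joint_positions": joint angles; "qvel": joint speeds; "tau": joint torques, N m; "position": TCP position; "tcp_rot": TCP orientation; "force": force on the tool from outside, world axes, zero at the start; "moment": the same for the moment, N m; "opening": opening from 0.0 (shut) to 1.0 (fully open); "grasp_force": force on a finger pad.
Only numpy, scipy, OpenCV 4.12 (cv2) and the standard library are available. Lean on these libraries where they do the work, as an engineer would, in place of code of your own. Each camera call takes 0.05 s, during which the arm holds its last target. There are 200 camera calls.

TASK

The six bearing balls in the orange cup have been hardness tested and go into the steel sample pot. Lift the pot's lid off by its knob and gently set it down flat on the bench, knob up, then tip the cup over the pot so that all six balls end up in the pot, and gently stand the empty cup upright on the bench. Keep the pot standing about where it is and do not disturb the other things on the bench.

Things in the scene. Friction and masses are not known exactly. Their poses are not given: they have to be found in the camera images.
- pot: Open steel sample pot, loose, 0.9 kg: round, straight-sided, 120 mm outside diameter, 75 mm high, walls 4 mm, inner floor 5 mm above its underside, so 112 mm mouth. Starts closed by the lid. Origin: centre of its underside; z up.
- lid: Loose round lid of the pot, about 0.2 kg: blue disc 128 mm across, 6 mm thick; under it a plug 100 mm across, 4 mm deep, loose in the pot's mouth; on top an upright black knob 24 mm across, 36 mm high. Origin: centre of the plug's underside, 71 mm above the pot's underside while closed; disc's top 10 mm, knob's top 46 mm above it; z up along the knob.
- lid_knob (a point): Point on the axis of the lid's knob where to grip it, 34 mm above the lid's origin, 12 mm below the knob's top.
- cup: Loose orange plastic cup, about 0.1 kg empty: round, slightly tapered, 54 mm outside diameter at the foot, 62 mm at the rim, 85 mm high, walls 3 mm, floor 4 mm thick; no handle. Holds the six balls in two layers, filled to about 45 mm. Origin: centre of its underside; z up towards its mouth.
- cup_rim (a point): Centre of the cup's mouth, 85 mm above its origin on its axis.
- puck: Bystander: dark steel disc specimen, 60 mm in diameter, 25 mm high, 0.55 kg. Origin: centre of its underside.
- bar: Bystander: dark steel round-bar specimen standing on end, 45 mm in diameter, 75 mm high, 0.9 kg. Origin: centre of its underside.
- case: Bystander: open black indenter case, tray 110 x 80 x 25 mm with its lid standing upright, 85 mm high, along the tray's +y edge, 0.7 kg. Origin: centre of the tray's underside.
- ball0_center (a point): Centre of one of the six loose steel bearing balls, 22 mm in diameter, 43 g; starts in the cup.
- ball1_center (a point): Centre of one of the six loose steel bearing balls, 22 mm in diameter, 43 g; starts in the cup.
- ball2_center (a point): Centre of one of the six loose steel bearing balls, 22 mm in diameter, 43 g; starts in the cup.
- ball3_center (a point): Centre of one of the six loose steel bearing balls, 22 mm in diameter, 43 g; starts in the cup.
- ball4_center (a point): Centre of one of the six loose steel bearing balls, 22 mm in diameter, 43 g; starts in the cup.
- ball5_center (a point): Centre of one of the six loose steel bearing balls, 22 mm in diameter, 43 g; starts in the cup.
There are look-alikes about, which are no part of the job. Several things look just like the cup: the one meant starts farthest from the robot's base.

How it is judged (in metres and radians):
On the way, in this order (a step that is already met when the one before it is completed fails the run):
1. the lid lies flat on the bench, knob up, let go (height (world z) of lid below 0.008 m and angle between lid's own z axis and vertical below 0.1 rad and contact force between the fingers and lid below 0.1 N), for 0.2 s.
2. the cup is tipped (by more than 55 degrees) with its mouth over the pot (mouth's centre within 110 mm of the pot's axis and above the pot's rim) (angle between cup's own z axis and vertical above 0.96 rad and horizontal distance between cup_rim and pot below 0.11 m and z of cup_rim in the frame of pot above 0.075 m).
3. all six balls are in the pot (horizontal distance between each of ball0_center, ball1_center, ball2_center, ball3_center, ball4_center, ball5_center and pot below 0.057 m and z of each of ball0_center, ball1_center, ball2_center, ball3_center, ball4_center, ball5_center in the frame of pot below 0.07 m), for 0.2 s.
At the end, for the whole second after the job is handed in: All six ball centres are in the pot (within 57 mm of its axis, under 70 mm above its underside); lid flat, knob up, cup and pot upright, each on the bench (origin under 8 mm up, tilt under 0.1 rad), at rest and let go (all of step 1 and all of step 3 and linear speed of each of lid, cup, pot below 0.03 m/s and height (world z) of each of cup, pot below 0.008 m and angle between each of cup, pot's own z axis and vertical below 0.1 rad and contact force between the fingers and cup below 0.1 N); the robot touches nothing.
It fails at once if the lid is dropped or slammed onto the bench (faster than 0.7 m/s within 30 mm of the bench) (linear speed of lid above 0.7 m/s and height (world z) of lid below 0.03 m).
It fails at once if the cup is dropped or slammed onto the bench (faster than 0.7 m/s within 30 mm of the bench) (linear speed of cup above 0.7 m/s and height (world z) of cup below 0.03 m).
It fails at once if the pot is shifted by more than 40 mm or tipped by more than 0.25 rad (distance of pot from where it was at the start of the episode above 0.04 m or angle between pot's own z axis and vertical above 0.25 rad).
It fails at once if the puck, the bar or the case is moved by more than 15 mm or tipped over (distance of any of puck, bar, case from where it was at the start of the episode above 0.015 m or angle between any of puck, bar, case's own z axis and vertical above 0.3 rad).
It also fails if it takes over 64 s, if anything falls off the work surface, if the arm or the gripper's body presses on something with over 40 N, if the wrist force passes 120 N, or if a joint passes its speed limit or range.

## Working session

There is one attempt and no reset: what is moved stays moved. The work goes in short steps, Python scripts to look and compute and a shell command to move; the robot and the scene stay as the last step left them, time stands still between calls to the robot, and variables do not carry over. Pictures are saved under pics/ and viewed, at most 10 in all, crops included, and the job is handed in when it is done.

```bash
ls; mkdir -p pics; cat > h.py <<'E'
import numpy as np, cv2
from rig import *
def K(c):
    f=200/np.tan(np.radians(c["vertical_fov"]/2)); return f
def pt(c,rc,z):
    f=K(c); d=np.array([(rc[1]-c["cx"])/f,(rc[0]-c["cy"])/f]); u=d.copy()
    for _ in range(30): u=d/(1+c["k1"]*(u@u))
    M=np.array(c["cam_to_world"]); r=M[:3,:3]@np.array([u[0],-u[1],-1]); o=M[:3,3]
    return o+r*(z-o[2])/r[2]
def save(c,n): cv2.imwrite("pics/"+n,c["img"][:,:,::-1])
E
python3 - <<'E'
from h import *
np.set_printoptions(precision=3,suppress=True)
s=read_state(); print(s["time_s"],s["position"],s["tcp_rot"],s["force"],s["opening"],tips_ahead)
hs=dict(pot=0,lid=.071,lid_knob=.105,cup=0,cup_rim=.085,puck=0,bar=0,case=0)
ims=[]
for n in ("scene","top"):
    c=capture(n); ims.append(c["img"]); print(n,np.array(c["cam_to_world"])[:3,3])
    save(c,n+"0.png")
    for t,z in hs.items():
        for d in landmark_of(n,t): print(t,round(d["p"],2),np.round(d["point"]),pt(c,d["point"],z))
E
```

```text
pics
0.0 [0.176 0.599 0.241] [[-0.959  0.282 -0.001]
 [ 0.282  0.959 -0.002]
 [ 0.    -0.002 -1.   ]] [-0.493 -0.11  -0.47 ] 1.0006725584972933 0.019
scene [ 1.284 -0.371  1.293]
pot 0.71 [261. 235.] [ 0.544 -0.198  0.   ]
lid 0.81 [249. 228.] [ 0.539 -0.208  0.071]
lid_knob 0.76 [247. 225.] [ 0.55  -0.216  0.105]
cup 0.97 [160. 330.] [0.366 0.249 0.   ]
cup 0.75 [198. 274.] [0.405 0.009 0.   ]
cup 0.63 [194. 322.] [0.471 0.151 0.   ]
cup 0.57 [179. 293.] [0.369 0.101 0.   ]
cup_rim 0.97 [164. 296.] [0.381 0.109 0.085]
cup_rim 0.82 [180. 266.] [ 0.388 -0.001  0.085]
cup_rim 0.79 [142. 327.] [0.356 0.242 0.085]
cup_rim 0.77 [182. 323.] [0.488 0.143 0.085]
puck 0.59 [241. 398.] [0.744 0.251 0.   ]
bar 0.82 [312. 270.] [ 0.739 -0.189  0.   ]
case 0.62 [159. 376.] [0.442 0.387 0.   ]
top [0.46  0.065 1.247]
lid 0.68 [215. 434.] [ 0.539 -0.204  0.071]
lid_knob 0.96 [211. 437.] [ 0.547 -0.203  0.105]
cup 0.98 [292. 250.] [0.357 0.244 0.   ]
cup 0.81 [275. 345.] [0.396 0.008 0.   ]
cup 0.75 [284. 308.] [0.376 0.1   0.   ]
cup 0.5 [244. 285.] [0.476 0.157 0.   ]
cup_rim 0.96 [291. 307.] [0.366 0.1   0.085]
cup_rim 0.83 [295. 248.] [0.358 0.238 0.085]
cup_rim 0.79 [279. 350.] [0.392 0.001 0.085]
cup_rim 0.65 [239. 283.] [0.486 0.157 0.085]
puck 0.83 [142. 248.] [0.736 0.251 0.   ]
bar 0.78 [140. 418.] [ 0.736 -0.184  0.   ]
case 0.69 [257. 192.] [0.446 0.39  0.   ]
```

View pics/scene0.png

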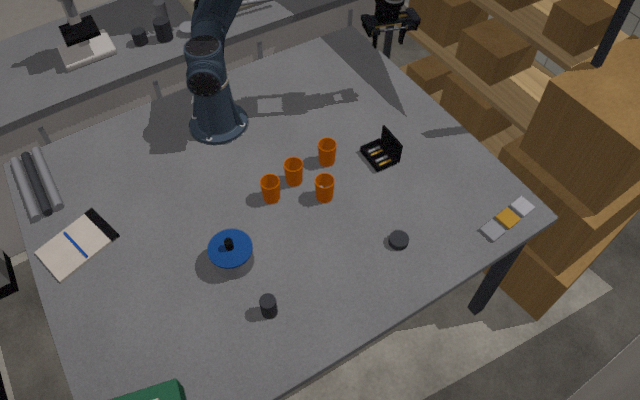

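View pics/top0.png

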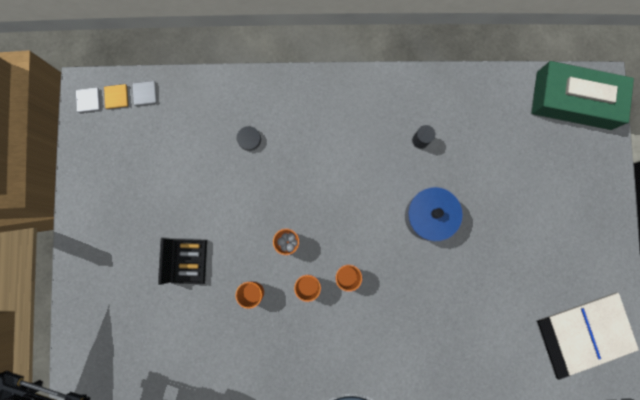

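The pictures show the closed pot with its blue lid (top view 435,215) and four orange cups. Only the one at (286,241) in the top view holds balls. It stands at about (0.48, 0.155), the farthest from the base. Next I'll refine the lid and cup positions.

```bash
cat >> h.py <<'E'
np.set_printoptions(precision=4,suppress=True)
def circ(c,m,z):
    """centre,radius of a mask's hull outline projected to height z"""
    k=max(cv2.findContours(m.astype(np.uint8),0,1)[0],key=len)[:,0]
    k=cv2.convexHull(k)[:,0]
    P=np.array([pt(c,(v,u),z)[:2] for u,v in k]).astype(np.float32)
    return cv2.minEnclosingCircle(P)
def go(x,y,z):
    s=read_state(); d=np.array(s["tcp_rot"]).T@(np.array([x,y,z])-s["position"])
    print("go cm",np.round(d*100,2),"roll now",np.degrees(np.arctan2(s["tcp_rot"][1][1],s["tcp_rot"][0][1])))
E
python3 - <<'E'
from h import *
for n in("scene","top"):
    c=capture(n); hsv=cv2.cvtColor(c["img"],cv2.COLOR_RGB2HSV)
    for d in trace(n,"lid")[:1]:
        m=d["pixels"]&(hsv[...,0]>95)&(hsv[...,0]<130)&(hsv[...,1]>120); print(n,"lid",circ(c,m,.081), d["bbox"])
    for d in trace(n,"cup"):
        print("cup",round(d["p"],2),d["bbox"], circ(c,d["pixels"],.085))
go(.54,-.205,.2)
s=read_state(); print(s["time_s"],s["joint_positions"])
E
python3 -m jog --help | head -30
```

```text
scene lid ((0.5454968810081482, -0.20392291247844696), 0.06456280499696732) [204.7, 229.6, 48.4, 40.4]
cup 0.82 [257.6, 174.9, 25.2, 28.5] ((0.4215961992740631, -0.009430542588233948), 0.060626182705163956)
cup 0.79 [311.3, 171.9, 24.6, 34.7] ((0.5076678991317749, 0.13236594200134277), 0.058010853826999664)
cup 0.7 [320.1, 136.1, 15.4, 31.7] ((0.3859778344631195, 0.21740788221359253), 0.06296385824680328)
top lid ((0.5413674712181091, -0.2032153159379959), 0.06332498043775558) [409.1, 187.6, 55.4, 54.8]
cup 0.92 [334.6, 266.3, 28.1, 23.8] ((0.39551010727882385, 0.002817557891830802), 0.029349645599722862)
cup 0.91 [293.6, 272.1, 29.0, 26.9] ((0.37528201937675476, 0.10089242458343506), 0.03135814517736435)
cup 0.82 [236.4, 282.7, 28.5, 24.0] ((0.36077451705932617, 0.23406510055065155), 0.034248046576976776)
cup 0.7 [275.3, 231.7, 14.7, 24.1] ((0.4797559082508087, 0.14974325895309448), 0.02839740924537182)
go cm [-57.59 -66.94   4.15] roll now 73.624276848401
1.2 [ 63.3986  30.2225  82.0879   0.0013  67.6881 -10.2262]invalid input: not JSON, or not a number
```

```bash
R='{"tx":-3.2,"ty":-3.7}'
python3 -m jog '[{"tx":-3.2,"ty":-3.7},{"tx":-3.2,"ty":-3.7},{"tx":-3.2,"ty":-3.7},{"tx":-3.2,"ty":-3.7},{"tx":-3.2,"ty":-3.7},{"tx":-3.2,"ty":-3.7},{"tx":-3.2,"ty":-3.7},{"tx":-3.2,"ty":-3.7}]'
python3 -m jog '[{"tx":-3.2,"ty":-3.7},{"tx":-3.2,"ty":-3.7},{"tx":-3.2,"ty":-3.7},{"tx":-3.2,"ty":-3.7},{"tx":-3.2,"ty":-3.7},{"tx":-3.2,"ty":-3.7},{"tx":-3.2,"ty":-3.7},{"tx":-3.2,"ty":-3.7}]'
python3 -m jog '[{"tx":-3.2,"ty":-3.7},{"tx":-3.2,"ty":-3.7},{"tz":4}]'
python3 -c "
from h import *
go(.543,-.2035,.106)"
```

```text
go cm [-57.84 -66.71  13.55] roll now 73.624276848401$[0]: bad value
$[0]: bad value
$[0]: bad value
```

```bash
python3 -m jog '[{"tx":-3.2,"ty":-3.7,"tz":0,"roll":0,"jaw":1}]'
```

```text
time_s: 1.3
position: [0.1959, 0.5591, 0.2417]
tcp_rot: [[-0.961, 0.278, 0.002], [0.278, 0.961, 0.006], [0.0, 0.006, -1.0]]
force: [1.9, -1.4, 0.4]
opening: 0.995
grasp_force: 0.0
```

```bash

python3 -m jog '[{"tx":-3.2,"ty":-3.7,"tz":0,"roll":0,"jaw":1},{"tx":-3.2,"ty":-3.7,"tz":0,"roll":0,"jaw":1},{"tx":-3.2,"ty":-3.7,"tz":0,"roll":0,"jaw":1},{"tx":-3.2,"ty":-3.7,"tz":0,"roll":0,"jaw":1},{"tx":-3.2,"ty":-3.7,"tz":0,"roll":0,"jaw":1},{"tx":-3.2,"ty":-3.7,"tz":0,"roll":0,"jaw":1},{"tx":-3.2,"ty":-3.7,"tz":0,"roll":0,"jaw":1},{"tx":-3.2,"ty":-3.7,"tz":0,"roll":0,"jaw":1}]'
python3 -m jog '[{"tx":-3.2,"ty":-3.7,"tz":0,"roll":0,"jaw":1},{"tx":-3.2,"ty":-3.7,"tz":0,"roll":0,"jaw":1},{"tx":-3.2,"ty":-3.7,"tz":0,"roll":0,"jaw":1},{"tx":-3.2,"ty":-3.7,"tz":0,"roll":0,"jaw":1},{"tx":-3.2,"ty":-3.7,"tz":0,"roll":0,"jaw":1},{"tx":-3.2,"ty":-3.7,"tz":0,"roll":0,"jaw":1},{"tx":-3.2,"ty":-3.7,"tz":0,"roll":0,"jaw":1},{"tx":-3.2,"ty":-3.7,"tz":0,"roll":0,"jaw":1}]'
python3 -m jog '[{"tx":-3.2,"ty":-3.7,"tz":0,"roll":0,"jaw":1},{"tx":0,"ty":0,"tz":3,"roll":0,"jaw":1},{"tx":0,"ty":0,"tz":0,"roll":0,"jaw":1}]'
python3 -c "
from h import *
go(.543,-.2035,.106)"
```

```text
time_s: 2.1
position: [0.3593, 0.1973, 0.2419]
tcp_rot: [[-0.96, 0.282, 0.001], [0.282, 0.96, 0.0], [-0.001, 0.001, -1.0]]
force: [1.9, -0.6, -0.5]
opening: 1.0
grasp_force: 0.0
time_s: 2.9
position: [0.5214, -0.1594, 0.2417]
tcp_rot: [[-0.959, 0.283, 0.001], [0.283, 0.959, -0.0], [-0.0, 0.0, -1.0]]
force: [1.0, 0.5, 0.7]
opening: 1.005
grasp_force: 0.0
time_s: 3.2
position: [0.539, -0.202, 0.2083]
tcp_rot: [[-0.959, 0.284, -0.006], [0.284, 0.959, 0.004], [0.007, 0.002, -1.0]]
force: [-0.2, 0.6, -0.4]
opening: 1.0
grasp_force: 0.0
go cm [-0.5  -0.06 10.23] roll now 73.48280484925931
```

```bash

python3 -m jog '[{"tx":-0.4,"ty":0,"tz":4,"roll":0,"jaw":1},{"tx":0,"ty":0,"tz":4,"roll":0,"jaw":1},{"tx":0,"ty":0,"tz":2.2,"roll":0,"jaw":1},{"tx":0,"ty":0,"tz":0,"roll":0,"jaw":0},{"tx":0,"ty":0,"tz":0,"roll":0,"jaw":0},{"tx":0,"ty":0,"tz":0,"roll":0,"jaw":0},{"tx":0,"ty":0,"tz":0,"roll":0,"jaw":0},{"tx":0,"ty":0,"tz":0,"roll":0,"jaw":0}]'
python3 -m jog '[{"tx":0,"ty":0,"tz":0,"roll":0,"jaw":0},{"tx":0,"ty":0,"tz":0,"roll":0,"jaw":0},{"tx":0,"ty":0,"tz":-2,"roll":0,"jaw":0},{"tx":0,"ty":0,"tz":-2,"roll":0,"jaw":0},{"tx":0,"ty":0,"tz":-2,"roll":0,"jaw":0},{"tx":0,"ty":0,"tz":0,"roll":0,"jaw":0}]'
```

```text
time_s: 4.0
position: [0.5456, -0.2032, 0.111]
tcp_rot: [[-0.959, 0.282, 0.002], [0.282, 0.959, -0.001], [-0.003, -0.001, -1.0]]
force: [0.9, -0.0, -0.4]
opening: 0.633
grasp_force: 0.0
time_s: 4.6
position: [0.5466, -0.2039, 0.1722]
tcp_rot: [[-0.959, 0.282, 0.005], [0.282, 0.959, -0.003], [-0.006, -0.002, -1.0]]
force: [0.5, 1.4, 0.5]
opening: 0.083
grasp_force: 0.0
```

```bash

python3 -m jog '[{"tx":0,"ty":0,"tz":0,"roll":0,"jaw":0.6},{"tx":0,"ty":0,"tz":0,"roll":0,"jaw":0.6},{"tx":0,"ty":0,"tz":0,"roll":0,"jaw":0.6},{"tx":0,"ty":0,"tz":0,"roll":0,"jaw":0.6},{"tx":0,"ty":0,"tz":0,"roll":0,"jaw":0.6},{"tx":0,"ty":0,"tz":0,"roll":0,"jaw":0.6},{"tx":0,"ty":0,"tz":0,"roll":0,"jaw":0.6}]'
python3 -m jog '[{"tx":0.2,"ty":0,"tz":2.5,"roll":0,"jaw":0.6},{"tx":0,"ty":0,"tz":2.5,"roll":0,"jaw":0.6},{"tx":0,"ty":0,"tz":1.5,"roll":0,"jaw":0.6},{"tx":0,"ty":0,"tz":0,"roll":0,"jaw":0},{"tx":0,"ty":0,"tz":0,"roll":0,"jaw":0},{"tx":0,"ty":0,"tz":0,"roll":0,"jaw":0},{"tx":0,"ty":0,"tz":0,"roll":0,"jaw":0},{"tx":0,"ty":0,"tz":0,"roll":0,"jaw":0}]'
python3 -m jog '[{"tx":0,"ty":0,"tz":0,"roll":0,"jaw":0},{"tx":0,"ty":0,"tz":0,"roll":0,"jaw":0}]'
```

```text
time_s: 5.3
position: [0.5448, -0.2029, 0.1694]
tcp_rot: [[-0.959, 0.282, -0.0], [0.282, 0.959, 0.0], [0.0, 0.0, -1.0]]
force: [-0.7, 0.1, 1.0]
opening: 0.581
grasp_force: 0.0
time_s: 6.1
position: [0.5436, -0.2028, 0.1056]
tcp_rot: [[-0.959, 0.282, 0.002], [0.282, 0.959, -0.001], [-0.002, -0.001, -1.0]]
force: [0.7, -1.1, 2.3]
opening: 0.266
grasp_force: 30.0
time_s: 6.3
position: [0.5436, -0.2028, 0.1056]
tcp_rot: [[-0.959, 0.282, 0.002], [0.282, 0.959, -0.001], [-0.002, -0.001, -1.0]]
force: [-0.7, -0.3, 6.1]
opening: 0.263
grasp_force: 30.0
```

```bash

python3 -m jog '[{"tx":0,"ty":0,"tz":-1,"roll":0,"jaw":0},{"tx":0,"ty":0,"tz":-2,"roll":0,"jaw":0},{"tx":0,"ty":0,"tz":-2,"roll":0,"jaw":0},{"tx":-0.8,"ty":-4.3,"tz":0,"roll":0,"jaw":0},{"tx":-0.8,"ty":-4.3,"tz":0,"roll":0,"jaw":0},{"tx":-0.8,"ty":-4.3,"tz":0,"roll":0,"jaw":0},{"tx":-0.8,"ty":-4.3,"tz":0,"roll":0,"jaw":0},{"tx":-0.8,"ty":-4.3,"tz":0,"roll":0,"jaw":0}]'
python3 -m jog '[{"tx":0,"ty":0,"tz":3,"roll":0,"jaw":0},{"tx":0,"ty":0,"tz":3,"roll":0,"jaw":0},{"tx":0,"ty":0,"tz":2.5,"roll":0,"jaw":0},{"tx":0,"ty":0,"tz":1.5,"roll":0,"jaw":0},{"tx":0,"ty":0,"tz":1,"roll":0,"jaw":0},{"tx":0,"ty":0,"tz":0.5,"roll":0,"jaw":0},{"tx":0,"ty":0,"tz":0,"roll":0,"jaw":0}]'
```

```text
time_s: 7.1
position: [0.52, -0.4208, 0.1543]
tcp_rot: [[-0.959, 0.282, -0.001], [0.282, 0.959, 0.002], [0.001, 0.001, -1.0]]
force: [0.0, -0.4, -2.3]
opening: 0.268
grasp_force: 30.0
time_s: 7.8
position: [0.5209, -0.4198, 0.0396]
tcp_rot: [[-0.96, 0.282, 0.0], [0.282, 0.96, 0.0], [-0.0, 0.0, -1.0]]
force: [0.4, -0.2, -1.3]
opening: 0.266
grasp_force: 30.0
```

```bash

python3 -m jog '[{"tx":0,"ty":0,"tz":0.3,"roll":0,"jaw":0},{"tx":0,"ty":0,"tz":0.2,"roll":0,"jaw":0},{"tx":0,"ty":0,"tz":0,"roll":0,"jaw":0}]'
```

```text
time_s: 8.1
position: [0.5209, -0.42, 0.035]
tcp_rot: [[-0.959, 0.282, 0.0], [0.282, 0.959, -0.0], [-0.001, -0.0, -1.0]]
force: [1.2, 0.2, -1.6]
opening: 0.266
grasp_force: 30.0
```

```bash

python3 -m jog '[{"tx":0,"ty":0,"tz":0,"roll":0,"jaw":1},{"tx":0,"ty":0,"tz":0,"roll":0,"jaw":1},{"tx":0,"ty":0,"tz":0,"roll":0,"jaw":1},{"tx":0,"ty":0,"tz":-1,"roll":0,"jaw":1},{"tx":0,"ty":0,"tz":-4,"roll":0,"jaw":1},{"tx":0,"ty":0,"tz":-4,"roll":0,"jaw":1},{"tx":0,"ty":0,"tz":-4,"roll":0,"jaw":1},{"tx":0,"ty":4.8,"tz":-1,"roll":0,"jaw":1}]'
python3 - <<'E'
from h import *
for n in("scene","top"):
    c=capture(n); save(c,n+"1.png"); hsv=cv2.cvtColor(c["img"],cv2.COLOR_RGB2HSV)
    for d in trace(n,"lid")[:1]:
        m=d["pixels"]&(hsv[...,0]>95)&(hsv[...,0]<130)&(hsv[...,1]>120); print(n,"lid",circ(c,m,.010), d["p"])
    for d in trace(n,"pot")[:2]: print(n,"pot",circ(c,d["pixels"],.075),d["p"])
    for d in landmark_of(n,"pot"): print(d["p"],pt(c,d["point"],0))
E
```

```text
time_s: 8.9
position: [0.5363, -0.3819, 0.1815]
tcp_rot: [[-0.958, 0.288, 0.01], [0.288, 0.958, -0.014], [-0.014, -0.01, -1.0]]
force: [0.5, -0.9, 0.6]
opening: 0.91
grasp_force: 0.0
scene lid ((0.5226919651031494, -0.4185620844364166), 0.06431479752063751) 0.82
scene pot ((0.5622161030769348, -0.2021568864583969), 0.07847073674201965) 0.64
0.57 [ 0.5451 -0.208   0.    ]
top lid ((0.49709436297416687, -0.39547866582870483), 0.052868641912937164) 0.7
top pot ((0.5372776985168457, -0.19693845510482788), 0.06622840464115143) 0.77
0.73 [ 0.5339 -0.2011  0.    ]
```

View pics/scene1.png

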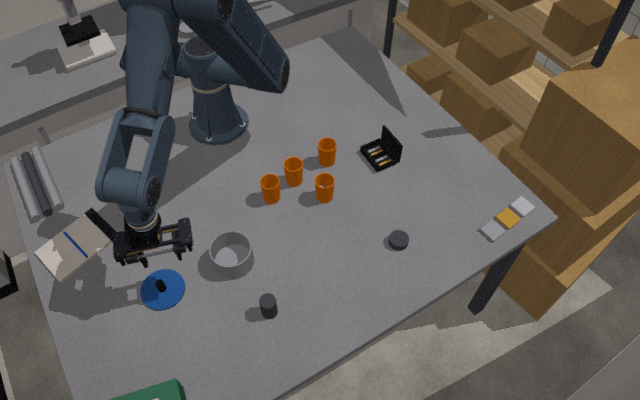

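The lid lies flat, knob up, at (162,288), and the open pot stands at (230,252). The rows have no tilt axis, so I'll check how the tool behaves at the edge of its reach.

```bash

python3 -m jog '[{"tx":-4.4,"ty":2.3,"tz":0,"roll":0,"jaw":1},{"tx":-4.4,"ty":2.3,"tz":0,"roll":0,"jaw":1},{"tx":-4.4,"ty":2.3,"tz":0,"roll":0,"jaw":1},{"tx":-4.4,"ty":2.3,"tz":0,"roll":0,"jaw":1},{"tx":-4.4,"ty":2.3,"tz":0,"roll":0,"jaw":1},{"tx":-4.4,"ty":2.3,"tz":0,"roll":0,"jaw":1},{"tx":-4.4,"ty":2.3,"tz":0,"roll":0,"jaw":1},{"tx":-4.4,"ty":2.3,"tz":0,"roll":0,"jaw":1}]'
python3 -m jog '[{"tx":-4.4,"ty":2.3,"tz":0,"roll":0,"jaw":1},{"tx":-4.4,"ty":2.3,"tz":0,"roll":0,"jaw":1}]'; python3 -c "
from h import *
print(read_state()['joint_positions'])"
```

```text
time_s: 10.1
position: [0.9125, -0.2935, 0.17]
tcp_rot: [[-0.959, 0.283, 0.011], [0.283, 0.959, -0.004], [-0.012, -0.0, -1.0]]
force: [96.3, -37.9, 16.8]
opening: 1.0
grasp_force: 0.0
time_s: 10.3
position: [0.9398, -0.254, 0.1529]
tcp_rot: [[-0.958, 0.283, 0.054], [0.282, 0.959, -0.014], [-0.056, 0.001, -0.998]]
force: [0.4, -0.6, 1.6]
opening: 0.999
grasp_force: 0.0
[-21.7823  68.3302  12.8098   0.3755  95.6858 -95.3047]
```

The tool keeps its orientation at the reach limit, so the cup can't be tilted by hand. I'll grip it across its diameter and pivot it in the pads by pressing it on the pot's near rim. First I'll go to the cup, turning the closing line to world x.

```bash

python3 -m jog '[{"tx":1,"ty":-0.3,"tz":-1,"roll":0,"jaw":1},{"tx":2,"ty":-0.6,"tz":-1,"roll":0,"jaw":1},{"tx":3,"ty":-1,"tz":-1,"roll":0.15,"jaw":1},{"tx":3,"ty":0,"tz":-1,"roll":0.15,"jaw":1},{"tx":3,"ty":0,"tz":-1,"roll":0.15,"jaw":1},{"tx":3,"ty":0,"tz":0,"roll":0.15,"jaw":1},{"tx":3,"ty":0,"tz":0,"roll":0.15,"jaw":1},{"tx":3,"ty":0,"tz":0,"roll":0.15,"jaw":1}]'
python3 -m jog '[{"tx":3,"ty":0,"tz":0,"roll":0.15,"jaw":1},{"tx":3,"ty":0,"tz":0,"roll":0.15,"jaw":1},{"tx":0,"ty":0,"tz":0,"roll":0,"jaw":1}]'
python3 - <<'E'
from h import *
go(.48,.152,.2)
# cup position check from both cameras: rim by landmarks, orange mask in top near cup
c=capture("top"); hsv=cv2.cvtColor(c["img"],cv2.COLOR_RGB2HSV)
for n in("scene","top"):
    c=capture(n)
    for z,t in((.085,"cup_rim"),(0,"cup")):
        print(n,t,[pt(c,d["point"],z)[:2].round(3).tolist() for d in landmark_of(n,t)])
    hsv=cv2.cvtColor(c["img"],cv2.COLOR_RGB2HSV)
    m=((hsv[...,0]<18)&(hsv[...,1]>150)).astype(np.uint8); m=cv2.morphologyEx(m,3,np.ones((5,5)))
    num,lab,st,cen=cv2.connectedComponentsWithStats(m)
    for i in range(1,num):
        if 200<st[i][4]<1500:
            print(n,st[i], circ(c,lab==i,.085 if n=="top" else .0425))
E
```

```text
time_s: 11.1
position: [0.7655, -0.1577, 0.1977]
tcp_rot: [[-0.366, 0.928, 0.062], [0.93, 0.368, -0.018], [-0.039, 0.051, -0.998]]
force: [-0.3, 1.0, 0.7]
opening: 0.997
grasp_force: 0.0
time_s: 11.4
position: [0.7474, -0.0961, 0.1953]
tcp_rot: [[-0.085, 0.995, 0.06], [0.996, 0.086, -0.015], [-0.02, 0.058, -0.998]]
force: [0.3, -0.2, 0.5]
opening: 1.002
grasp_force: 0.0
go cm [ 26.98 -24.43  -2.44] roll now 4.95544531875457
scene cup_rim [[0.487, 0.144], [0.361, 0.238], [0.382, 0.097], [0.778, -0.199]]
scene cup [[0.484, 0.139], [0.364, 0.098], [0.369, 0.243]]
scene [318 138  18  29 440] ((0.35827866196632385, 0.23964150249958038), 0.06308694928884506)
scene [284 157  19  15 220] ((0.3455768823623657, 0.11389057338237762), 0.035390570759773254)
scene [319 173  15  30 302] ((0.4796317219734192, 0.1527281403541565), 0.05828437581658363)
top cup_rim []
top cup []
```

```bash

python3 - <<'E'
from h import *
c=capture("top"); im=cv2.imread("pics/top0.png")[:,:,::-1]; im=np.ascontiguousarray(im)
hsv=cv2.cvtColor(im,cv2.COLOR_RGB2HSV)
m=((hsv[...,0]<18)&(hsv[...,1]>120)&(hsv[...,2]>60)).astype(np.uint8); m=cv2.morphologyEx(m,3,np.ones((5,5)))
num,lab,st,cen=cv2.connectedComponentsWithStats(m)
for i in range(1,num):
    if 150<st[i][4]<2000: print(st[i], circ(c,lab==i,.085))
crop=cv2.resize(im[225:260,265:310],None,fx=10,fy=10,interpolation=2); cv2.imwrite("pics/crop.png",crop[:,:,::-1])
go(.48,.152,.2)
E
```

```text
[273 229  26  26 246] ((0.4811173677444458, 0.14944063127040863), 0.03028934821486473)
[336 265  26  26 546] ((0.39466801285743713, 0.004381440579891205), 0.030658168718218803)
[294 275  27  26 544] ((0.3731996417045593, 0.10043323785066605), 0.03058089129626751)
[236 282  28  26 582] ((0.3615914583206177, 0.23451754450798035), 0.033141229301691055)
go cm [ 27.44 -24.62  -2.55] roll now 4.846634679244288
```

View pics/crop.png

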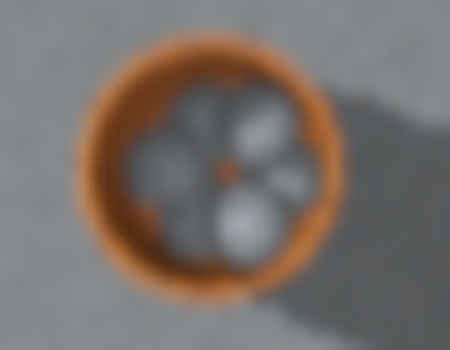

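The crop shows the rim circle centred at (286,242) with the balls inside. That puts the cup at (0.481, 0.1495) with a fitted radius of 30 mm, which agrees with the listed size.

```bash

python3 -m jog '[{"tx":2.4,"ty":-2.1,"tz":0,"roll":0,"jaw":1},{"tx":3.5,"ty":-3.2,"tz":0,"roll":0,"jaw":1},{"tx":3.5,"ty":-3.2,"tz":0,"roll":0,"jaw":1},{"tx":3.5,"ty":-3.2,"tz":0,"roll":0,"jaw":1},{"tx":3.5,"ty":-3.2,"tz":0,"roll":0,"jaw":1},{"tx":3.5,"ty":-3.2,"tz":0,"roll":0,"jaw":1},{"tx":3.5,"ty":-3.2,"tz":0,"roll":0,"jaw":1},{"tx":3.5,"ty":-3.2,"tz":0,"roll":0.08,"jaw":1}]'
python3 -m jog '[{"tx":0,"ty":0,"tz":0,"roll":0,"jaw":1}]'
python3 - <<'E'
from h import *
go(.481,.1495,.14); go(.481,.1495,.06)
E
```

```text
time_s: 12.6
position: [0.482, 0.1479, 0.1754]
tcp_rot: [[-0.001, 0.998, 0.064], [1.0, 0.002, -0.018], [-0.018, 0.064, -0.998]]
force: [0.9, 0.6, 0.8]
opening: 0.997
grasp_force: 0.0
time_s: 12.7
position: [0.4764, 0.1497, 0.1744]
tcp_rot: [[-0.008, 0.998, 0.056], [1.0, 0.009, -0.018], [-0.018, 0.055, -0.998]]
force: [0.2, 0.9, -0.7]
opening: 1.001
grasp_force: 0.0
go cm [0.03 0.27 3.46] roll now 0.5128677788825419
go cm [ 0.18 -0.18 11.45] roll now 0.5128677788825419
```

```bash

python3 -m jog '[{"tx":0.1,"ty":0.2,"tz":4,"roll":0.01,"jaw":1},{"tx":0.1,"ty":-0.2,"tz":4,"roll":0,"jaw":1},{"tx":0,"ty":-0.2,"tz":3.4,"roll":0,"jaw":1},{"tx":0,"ty":0,"tz":0,"roll":0,"jaw":1}]'
python3 -m jog '[{"tx":0,"ty":0,"tz":0,"roll":0,"jaw":0},{"tx":0,"ty":0,"tz":0,"roll":0,"jaw":0},{"tx":0,"ty":0,"tz":0,"roll":0,"jaw":0},{"tx":0,"ty":0,"tz":0,"roll":0,"jaw":0},{"tx":0,"ty":0,"tz":0,"roll":0,"jaw":0},{"tx":0,"ty":0,"tz":0,"roll":0,"jaw":0}]'
python3 - <<'E'
from h import *
go(.481,.1495,.06)
E
```

```text
time_s: 13.1
position: [0.4862, 0.1462, 0.0576]
tcp_rot: [[0.006, 0.998, 0.055], [1.0, -0.005, -0.019], [-0.019, 0.055, -0.998]]
force: [-0.1, -0.5, 0.6]
opening: 1.002
grasp_force: 0.0
time_s: 13.7
position: [0.4876, 0.1472, 0.0624]
tcp_rot: [[0.005, 0.998, 0.063], [1.0, -0.004, -0.018], [-0.018, 0.063, -0.998]]
force: [-2.9, -0.5, 8.5]
opening: 0.707
grasp_force: 29.5
go cm [ 0.23 -0.68  0.19] roll now -0.24244621014743903
```

```bash

python3 -m jog '[{"tx":0,"ty":0,"tz":-1,"roll":0,"jaw":0},{"tx":0,"ty":0,"tz":-3,"roll":0,"jaw":0},{"tx":0,"ty":0,"tz":-4,"roll":0,"jaw":0},{"tx":0,"ty":0,"tz":-3,"roll":0,"jaw":0},{"tx":-1.5,"ty":0.5,"tz":-1,"roll":0,"jaw":0},{"tx":-3,"ty":1,"tz":0,"roll":0,"jaw":0},{"tx":-4,"ty":1,"tz":0,"roll":0,"jaw":0},{"tx":-4,"ty":1,"tz":0,"roll":0,"jaw":0}]'
python3 -m jog '[{"tx":-4,"ty":0.8,"tz":0,"roll":0,"jaw":0},{"tx":-4,"ty":0.8,"tz":0,"roll":0,"jaw":0},{"tx":-4,"ty":0.8,"tz":0,"roll":0,"jaw":0},{"tx":-3,"ty":0,"tz":0,"roll":0,"jaw":0},{"tx":-2,"ty":0,"tz":0,"roll":0,"jaw":0},{"tx":-1,"ty":0,"tz":0,"roll":0,"jaw":0},{"tx":0,"ty":0,"tz":0,"roll":0,"jaw":0}]'
python3 - <<'E'
from h import *
go(.543,-.1695,.140)
c=capture("scene"); save(c,"s2.png")
cv2.imwrite("pics/s2c.png",cv2.resize(c["img"][120:330,100:380,::-1],None,fx=2.5,fy=2.5))
E
```

```text
time_s: 14.5
position: [0.5152, 0.0233, 0.1864]
tcp_rot: [[0.004, 0.998, 0.066], [1.0, -0.003, -0.019], [-0.018, 0.066, -0.998]]
force: [0.7, 0.0, -3.7]
opening: 0.707
grasp_force: 29.5
time_s: 15.2
position: [0.5377, -0.157, 0.1904]
tcp_rot: [[0.008, 0.998, 0.064], [1.0, -0.006, -0.019], [-0.018, 0.064, -0.998]]
force: [0.1, 0.1, -4.5]
opening: 0.708
grasp_force: 29.5
go cm [-1.16  0.21  5.09] roll now -0.3617878358349012
```

View pics/s2c.png

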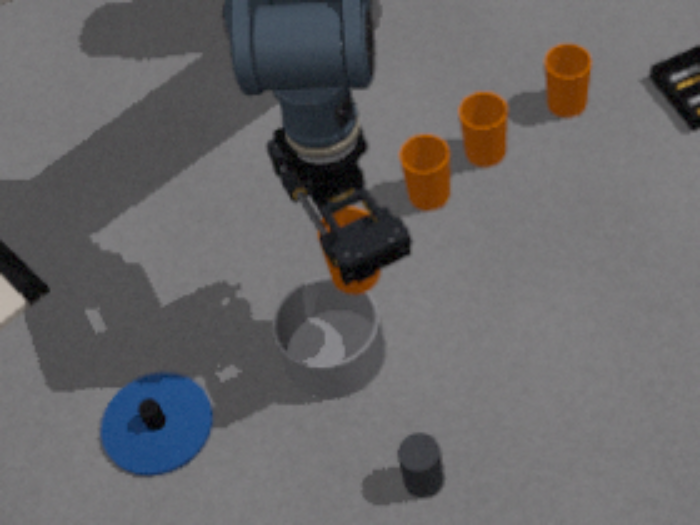

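The cup hangs by the pot's near rim, at about (350,285) in the crop. I'll lower its foot onto the rim and start the arc.

```bash

python3 -m jog '[{"tx":-0.6,"ty":0.1,"tz":2,"roll":0,"jaw":0},{"tx":-0.6,"ty":0.1,"tz":2,"roll":0,"jaw":0},{"tx":0,"ty":0,"tz":1,"roll":0,"jaw":0},{"tx":0,"ty":0,"tz":0.5,"roll":0,"jaw":0},{"tx":0,"ty":0,"tz":0,"roll":0,"jaw":0}]'
python3 -m jog '[{"tx":-0.7,"ty":0,"tz":0.3,"roll":0,"jaw":0},{"tx":-0.8,"ty":0,"tz":0.5,"roll":0,"jaw":0},{"tx":0,"ty":0,"tz":0,"roll":0,"jaw":0}]'
```

```text
time_s: 15.75
position: [0.5428, -0.1682, 0.1368]
tcp_rot: [[0.003, 0.998, 0.062], [1.0, -0.002, -0.019], [-0.019, 0.063, -0.998]]
force: [-2.4, -1.3, 3.4]
opening: 0.706
grasp_force: 29.7
time_s: 16.05
position: [0.5438, -0.1846, 0.1302]
tcp_rot: [[0.004, 0.998, 0.064], [1.0, -0.002, -0.021], [-0.02, 0.064, -0.998]]
force: [-3.4, -3.2, 8.4]
opening: 0.705
grasp_force: 29.8
```

```bash

python3 -m jog '[{"tx":-0.7,"ty":0,"tz":0.6,"roll":0,"jaw":0},{"tx":-0.6,"ty":0,"tz":0.7,"roll":0,"jaw":0},{"tx":-0.5,"ty":0,"tz":0.7,"roll":0,"jaw":0},{"tx":-0.4,"ty":0,"tz":0.8,"roll":0,"jaw":0},{"tx":0,"ty":0,"tz":0,"roll":0,"jaw":0}]'
python3 - <<'E'
from h import *
for n in ("scene","top"):
    c=capture(n); save(c,n+"3.png")
    for d in trace(n,"pot")[:1]: print(circ(c,d["pixels"],.075),d["p"])
    print([pt(c,d["point"],0) for d in landmark_of(n,"pot")])
    if n=="scene": cv2.imwrite("pics/s3c.png",cv2.resize(c["img"][180:300,170:310,::-1],None,fx=5,fy=5))
E
```

```text
time_s: 16.55
position: [0.5476, -0.2092, 0.1025]
tcp_rot: [[0.005, 0.998, 0.069], [1.0, -0.003, -0.024], [-0.024, 0.069, -0.997]]
force: [-1.1, -6.2, 3.2]
opening: 0.697
grasp_force: 29.8
((0.5662673711776733, -0.2136387825012207), 0.07249877601861954) 0.63
[]
((0.52308189868927, -0.1558089554309845), 0.04121403396129608) 0.69
[array([ 0.5371, -0.208 ,  0.    ])]
```

View pics/s3c.png

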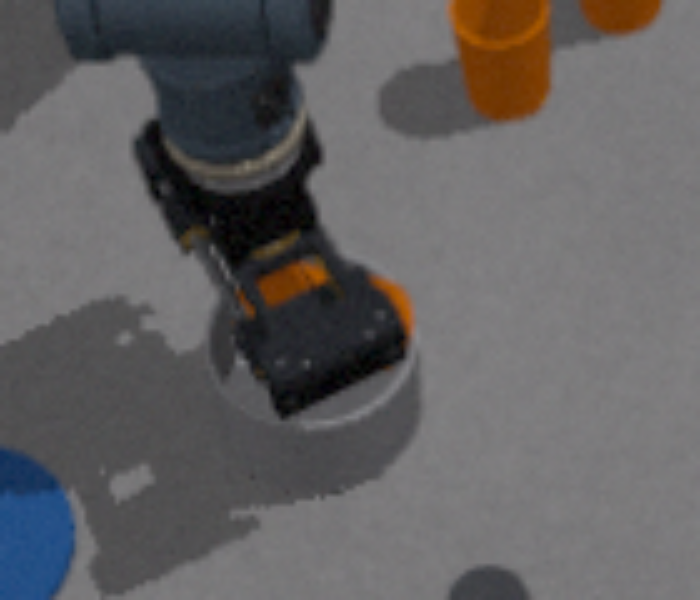

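The cup pivots as planned: its foot is caught on the rim and it leans about 45°, and the pot hasn't moved. Next I'll lift, move back, and press the cup's lower side on the rim for the second half.

```bash

python3 -m jog '[{"tx":0,"ty":0,"tz":-1.5,"roll":0,"jaw":0},{"tx":0,"ty":0,"tz":-2,"roll":0,"jaw":0},{"tx":0,"ty":0,"tz":-1.8,"roll":0,"jaw":0},{"tx":2,"ty":0,"tz":0,"roll":0,"jaw":0},{"tx":3,"ty":0,"tz":0,"roll":0,"jaw":0},{"tx":2,"ty":0,"tz":0,"roll":0,"jaw":0},{"tx":0,"ty":0,"tz":0,"roll":0,"jaw":0}]'
python3 - <<'E'
from h import *
go(.5455,-.1405,.145)
for n in ("scene","top"):
    c=capture(n); save(c,n+"4.png")
    for d in trace(n,"pot")[:1]: print(circ(c,d["pixels"],.075),d["p"])
    print([pt(c,d["point"],0) for d in landmark_of(n,"pot")])
    if n=="scene": a=cv2.resize(c["img"][170:290,170:290,::-1],(400,400))
    else: b=cv2.resize(c["img"][150:270,360:480,::-1],(400,400))
cv2.imwrite("pics/s4c.png",np.hstack([a,b]))
E
```

```text
time_s: 17.55
position: [0.5409, -0.1314, 0.1522]
tcp_rot: [[0.001, 0.998, 0.061], [1.0, -0.0, -0.016], [-0.016, 0.061, -0.998]]
force: [0.1, 0.9, -5.1]
opening: 0.693
grasp_force: 30.3
go cm [-0.9   0.41  0.76] roll now -0.025898832909648943
((0.5629315972328186, -0.2038884460926056), 0.080326609313488) 0.93
[array([ 0.5419, -0.2061,  0.    ]), array([ 0.7365, -0.1983,  0.    ])]
[]
```

View pics/s4c.png

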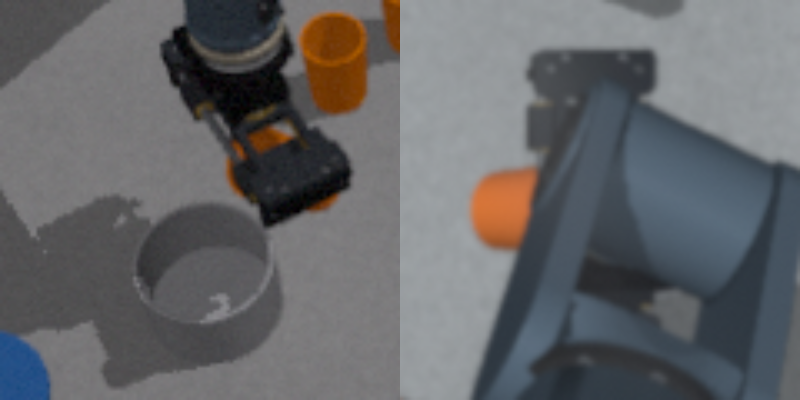

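```bash

python3 -m jog '[{"tx":-0.8,"ty":0.4,"tz":1,"roll":0,"jaw":0},{"tx":-0.8,"ty":0,"tz":1,"roll":0,"jaw":0},{"tx":-0.7,"ty":0,"tz":1,"roll":0,"jaw":0},{"tx":-0.7,"ty":0,"tz":0.2,"roll":0,"jaw":0},{"tx":-0.6,"ty":0,"tz":0.2,"roll":0,"jaw":0},{"tx":-0.6,"ty":0,"tz":0.4,"roll":0,"jaw":0},{"tx":-0.5,"ty":0,"tz":0.4,"roll":0,"jaw":0},{"tx":0,"ty":0,"tz":0,"roll":0,"jaw":0}]'
python3 - <<'E'
from h import *
c=capture("scene")
for d in trace("scene","pot")[:1]: print(circ(c,d["pixels"],.075),d["p"])
print([pt(c,d["point"],0) for d in landmark_of("scene","pot")])
go(.545,-.1455-.042,.101)
E
```

```text
time_s: 18.65
position: [0.5477, -0.184, 0.1108]
tcp_rot: [[0.006, 0.998, 0.062], [1.0, -0.005, -0.018], [-0.018, 0.062, -0.998]]
force: [-1.8, 2.2, -0.9]
opening: 0.682
grasp_force: 29.9
((0.5604997277259827, -0.2141837328672409), 0.07982014864683151) 0.82
[array([ 0.5405, -0.1995,  0.    ])]
go cm [-0.36 -0.43  1.01] roll now -0.24558709824136343
```

```bash

python3 -m jog '[{"tx":-0.4,"ty":-0.2,"tz":0.5,"roll":0,"jaw":0},{"tx":-0.4,"ty":-0.2,"tz":0.6,"roll":0,"jaw":0},{"tx":-0.3,"ty":0,"tz":0.6,"roll":0,"jaw":0},{"tx":-0.3,"ty":0,"tz":0.6,"roll":0,"jaw":0},{"tx":0,"ty":0,"tz":0,"roll":0,"jaw":0}]'
python3 -m jog '[{"tx":-0.2,"ty":0,"tz":0.5,"roll":0,"jaw":0},{"tx":-0.2,"ty":0,"tz":0.4,"roll":0,"jaw":0},{"tx":0,"ty":0,"tz":0,"roll":0,"jaw":0},{"tx":0,"ty":0,"tz":0,"roll":0,"jaw":0}]'
python3 - <<'E'
from h import *
c=capture("scene")
for d in trace("scene","pot")[:1]: print(circ(c,d["pixels"],.075),d["p"])
for i in range(6): print(i,[(round(d["p"],2),pt(c,d["point"],.02).round(3)) for d in landmark_of("scene",f"ball{i}_center")][:6]); break
a=cv2.resize(c["img"][170:290,170:290,::-1],(400,400))
c=capture("top");b=cv2.resize(c["img"][150:270,360:480,::-1],(400,400))
cv2.imwrite("pics/s5c.png",np.hstack([a,b]))
E
```

```text
time_s: 19.3
position: [0.5477, -0.2007, 0.0891]
tcp_rot: [[0.006, 0.998, 0.068], [1.0, -0.004, -0.023], [-0.023, 0.068, -0.997]]
force: [-1.8, -4.3, 5.5]
opening: 0.681
grasp_force: 29.7
time_s: 19.7
position: [0.5479, -0.2032, 0.0799]
tcp_rot: [[0.006, 0.998, 0.067], [1.0, -0.005, -0.021], [-0.02, 0.067, -0.998]]
force: [1.5, -5.4, 3.4]
opening: 0.678
grasp_force: 29.7
((0.5673521757125854, -0.21512430906295776), 0.07655424624681473) 0.7
0 [(0.43, array([ 0.487, -0.116,  0.02 ]))]
```

View pics/s5c.png

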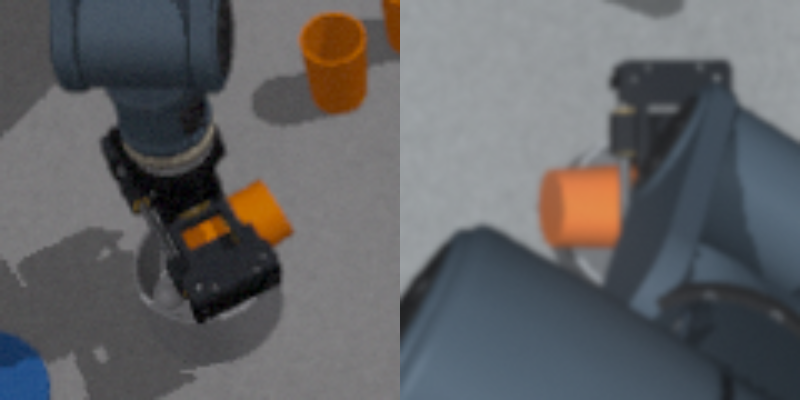

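The cup now lies tipped past horizontal over the rim, with its mouth inside the pot. I'll lift a little and use the weight to see whether it is empty.

```bash

python3 -m jog '[{"tx":0,"ty":0,"tz":-1,"roll":0,"jaw":0},{"tx":0,"ty":0,"tz":-1.5,"roll":0,"jaw":0},{"tx":0,"ty":0,"tz":-1,"roll":0,"jaw":0},{"tx":0,"ty":0,"tz":0,"roll":0,"jaw":0},{"tx":0,"ty":0,"tz":0,"roll":0,"jaw":0}]'
python3 - <<'E'
from h import *
F=[]
for i in range(6): capture("scene"); F.append(read_state()["force"])
print(np.mean(F,0))
c=capture("scene");a=cv2.resize(c["img"][170:290,170:290,::-1],(600,600),interpolation=2)
cv2.imwrite("pics/s6c.png",a)
E
```

```text
time_s: 20.4
position: [0.5436, -0.2005, 0.114]
tcp_rot: [[0.005, 0.998, 0.062], [1.0, -0.004, -0.017], [-0.017, 0.062, -0.998]]
force: [-0.4, 1.0, -1.2]
opening: 0.679
grasp_force: 30.0
[-0.0236 -0.0181 -1.1107]
```

View pics/s6c.png

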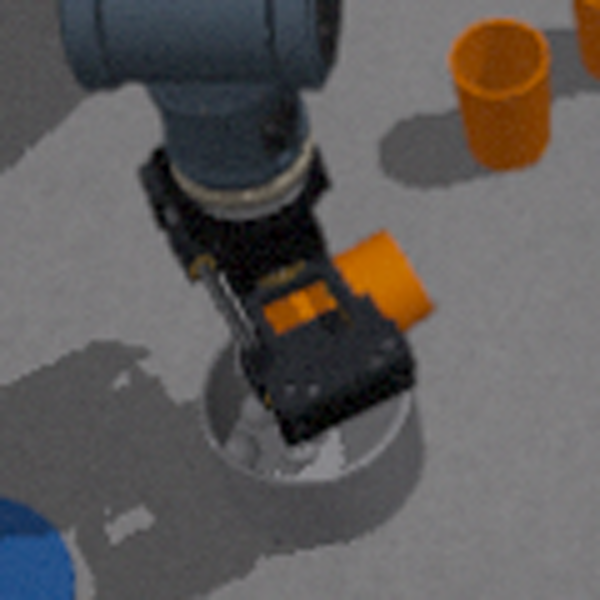

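The held weight is 1.1 N, which matches an empty cup, and balls are visible in the pot. To right the cup, I'll press its mouth end on the outer side of the same rim.

```bash

python3 -m jog '[{"tx":0,"ty":0,"tz":-2.6,"roll":0,"jaw":0},{"tx":2,"ty":0,"tz":0,"roll":0,"jaw":0},{"tx":3,"ty":0,"tz":0,"roll":0,"jaw":0},{"tx":1.5,"ty":0,"tz":0,"roll":0,"jaw":0},{"tx":0,"ty":0,"tz":0,"roll":0,"jaw":0}]'
python3 -m jog '[{"tx":0,"ty":0,"tz":1.5,"roll":0,"jaw":0},{"tx":0,"ty":0,"tz":1.0,"roll":0,"jaw":0},{"tx":0,"ty":0,"tz":0.5,"roll":0,"jaw":0},{"tx":0.4,"ty":0,"tz":0.4,"roll":0,"jaw":0},{"tx":0.4,"ty":0,"tz":0.4,"roll":0,"jaw":0},{"tx":0.4,"ty":0,"tz":0.4,"roll":0,"jaw":0},{"tx":0,"ty":0,"tz":0,"roll":0,"jaw":0}]'
python3 - <<'E'
from h import *
go(.543,-.1455+.025,.096)
E
```

```text
time_s: 21.25
position: [0.5422, -0.1337, 0.1387]
tcp_rot: [[0.003, 0.998, 0.062], [1.0, -0.001, -0.017], [-0.017, 0.062, -0.998]]
force: [-1.1, 0.2, -1.1]
opening: 0.676
grasp_force: 30.0
time_s: 21.95
position: [0.5452, -0.1237, 0.0964]
tcp_rot: [[0.005, 0.998, 0.062], [1.0, -0.004, -0.018], [-0.017, 0.062, -0.998]]
force: [0.4, 0.1, -0.9]
opening: 0.682
grasp_force: 30.0
go cm [ 0.32 -0.22  0.02] roll now -0.2093837890130824
```

```bash
cat >> h.py <<'E'
def orange(n):
    c=capture(n); hsv=cv2.cvtColor(c["img"],cv2.COLOR_RGB2HSV)
    m=((hsv[...,0]<18)&(hsv[...,1]>150)&(hsv[...,2]>60)).astype(np.uint8)
    num,lab,st,cen=cv2.connectedComponentsWithStats(m)
    for i in range(1,num):
        if st[i][4]>15:
            l,t,w,h=st[i][:4]; 
            ys,xs=np.nonzero(lab==i); q=np.array([pt(c,(v,u),.09)[:2] for v,u in zip(ys,xs)])
            print(n,st[i],"x",q[:,0].min().round(3),q[:,0].max().round(3),"y",q[:,1].min().round(3),q[:,1].max().round(3))
    return c
E
python3 -m jog '[{"tx":0.5,"ty":0,"tz":0.5,"roll":0,"jaw":0},{"tx":0.3,"ty":0,"tz":0.5,"roll":0,"jaw":0},{"tx":0,"ty":0,"tz":0,"roll":0,"jaw":0}]'
python3 - <<'E'
from h import *
orange("top");orange("scene")
E
```

```text
time_s: 22.25
position: [0.5457, -0.1159, 0.086]
tcp_rot: [[0.005, 0.998, 0.062], [1.0, -0.004, -0.017], [-0.017, 0.062, -0.998]]
force: [-0.3, 0.3, -1.2]
opening: 0.682
grasp_force: 30.0
top [366 202  20  22 362] x 0.521 0.57 y -0.084 -0.039
top [236 282  28  26 541] x 0.331 0.388 y 0.202 0.264
scene [318 138  18  29 439] x 0.337 0.448 y 0.173 0.264
scene [284 157  19  30 463] x 0.351 0.46 y 0.045 0.129
scene [261 174  19  30 425] x 0.376 0.482 y -0.044 0.033
scene [266 209  18  18 174] x 0.501 0.563 y -0.067 -0.032
scene [253 218  15  10  82] x 0.51 0.533 y -0.113 -0.075
```

```bash

python3 -m jog '[{"tx":0,"ty":0,"tz":-3,"roll":0,"jaw":0},{"tx":0,"ty":0,"tz":-2.2,"roll":0,"jaw":0},{"tx":0,"ty":0,"tz":0,"roll":0,"jaw":0}]'
python3 - <<'E'
from h import *
for n in("scene","top"):
    c=capture(n)
    for d in trace(n,"pot")[:1]: print(circ(c,d["pixels"],.075),circ(c,d["pixels"],.0),d["p"],d["bbox"])
    print([pt(c,d["point"],0) for d in landmark_of(n,"pot")])
a=capture("scene")["img"][170:300,170:310,::-1]; a=cv2.resize(a,None,fx=4,fy=4,interpolation=2); b=cv2.resize(c["img"][160:260,350:460,::-1],None,fx=2,fy=2)
cv2.imwrite("pics/s7.png",a); 
E
```

```text
time_s: 22.65
position: [0.545, -0.1167, 0.1415]
tcp_rot: [[0.006, 0.998, 0.069], [1.0, -0.004, -0.021], [-0.021, 0.07, -0.997]]
force: [0.4, 0.0, -1.2]
opening: 0.676
grasp_force: 30.0
((0.5624690055847168, -0.20271709561347961), 0.08105946332216263) ((0.5180083513259888, -0.1923353374004364), 0.08604517579078674) 0.73 [209.3, 230.9, 45.3, 49.4]
[array([ 0.5392, -0.208 ,  0.    ])]
((0.43674248456954956, 0.3959893584251404), 0.07291468232870102) ((0.43526941537857056, 0.4171508550643921), 0.07757523655891418) 0.65 [156.8, 235.9, 50.9, 48.8]
[]
```

View pics/s7.png

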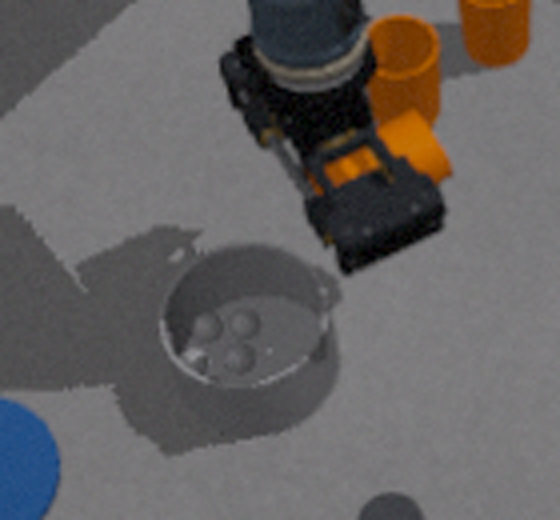

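The pot stands where it was, at (250,320), with balls on its floor, and the cup is still tipped. The mouth slipped past the rim, so I'll retry with more overlap and watch the force.

```bash

python3 -m jog '[{"tx":-2,"ty":0,"tz":0.5,"roll":0,"jaw":0},{"tx":0,"ty":0,"tz":1.0,"roll":0,"jaw":0},{"tx":0,"ty":0,"tz":1,"roll":0,"jaw":0},{"tx":0,"ty":0,"tz":0.7,"roll":0,"jaw":0},{"tx":0,"ty":0,"tz":0,"roll":0,"jaw":0}]'
python3 -m jog '[{"tx":0,"ty":0,"tz":0.6,"roll":0,"jaw":0},{"tx":0.2,"ty":0,"tz":0.5,"roll":0,"jaw":0},{"tx":0,"ty":0,"tz":0,"roll":0,"jaw":0}]'
python3 -c "
from h import *
orange('top')"
```

```text
time_s: 23.5
position: [0.5438, -0.1353, 0.1053]
tcp_rot: [[0.005, 0.998, 0.06], [1.0, -0.004, -0.016], [-0.016, 0.06, -0.998]]
force: [-0.9, 0.2, -1.4]
opening: 0.679
grasp_force: 30.0
time_s: 23.8
position: [0.5452, -0.1339, 0.0954]
tcp_rot: [[0.005, 0.998, 0.062], [1.0, -0.004, -0.018], [-0.017, 0.062, -0.998]]
force: [0.3, 0.2, -1.1]
opening: 0.68
grasp_force: 30.0
top [374 202  22  22 405] x 0.521 0.57 y -0.107 -0.057
top [236 282  28  26 542] x 0.331 0.388 y 0.202 0.264
```

```bash

python3 -m jog '[{"tx":2,"ty":0,"tz":-1,"roll":0,"jaw":0},{"tx":3,"ty":0,"tz":0,"roll":0,"jaw":0},{"tx":2,"ty":0,"tz":1,"roll":0,"jaw":0},{"tx":1,"ty":0,"tz":2,"roll":0,"jaw":0},{"tx":0,"ty":-0.3,"tz":2,"roll":0,"jaw":0},{"tx":0,"ty":0,"tz":1,"roll":0,"jaw":0},{"tx":0,"ty":0,"tz":0,"roll":0,"jaw":0}]'
python3 -m jog '[{"tx":0.3,"ty":0,"tz":0.4,"roll":0,"jaw":0},{"tx":0.4,"ty":0,"tz":0.3,"roll":0,"jaw":0},{"tx":0,"ty":0,"tz":0,"roll":0,"jaw":0}]'
```

```text
time_s: 24.55
position: [0.5457, -0.0553, 0.0435]
tcp_rot: [[0.006, 0.998, 0.061], [1.0, -0.004, -0.018], [-0.017, 0.061, -0.998]]
force: [1.7, 0.3, -1.2]
opening: 0.683
grasp_force: 30.0
time_s: 24.85
position: [0.5468, -0.0483, 0.0377]
tcp_rot: [[0.005, 0.998, 0.063], [1.0, -0.004, -0.018], [-0.018, 0.064, -0.998]]
force: [-0.5, 0.1, -1.9]
opening: 0.675
grasp_force: 30.0
```

```bash

python3 -m jog '[{"tx":0.5,"ty":0,"tz":0.3,"roll":0,"jaw":0},{"tx":0.5,"ty":0,"tz":0.2,"roll":0,"jaw":0},{"tx":0.5,"ty":0,"tz":0.2,"roll":0,"jaw":0},{"tx":0,"ty":0,"tz":0,"roll":0,"jaw":0}]'
python3 -c "
from h import *
orange('top');orange('scene')"
```

```text
time_s: 25.25
position: [0.5469, -0.0328, 0.0299]
tcp_rot: [[0.004, 0.998, 0.062], [1.0, -0.003, -0.018], [-0.018, 0.062, -0.998]]
force: [0.9, -0.7, -0.4]
opening: 0.679
grasp_force: 30.0
top [330 205   9  21 134] x 0.518 0.564 y 0.026 0.045
scene [318 138  18  29 442] x 0.337 0.448 y 0.171 0.264
scene [291 175  11  11  83] x 0.423 0.46 y 0.059 0.097
scene [261 183   6  10  36] x 0.401 0.427 y -0.036 -0.012
scene [293 208  17  16 144] x 0.538 0.595 y 0.005 0.035
scene [282 217  12   9  70] x 0.548 0.57 y -0.039 -0.006
scene [276 221   6   8  19] x 0.541 0.568 y -0.054 -0.048
```

```bash

python3 -m jog '[{"tx":0.4,"ty":0,"tz":0.2,"roll":0,"jaw":0},{"tx":0.5,"ty":0,"tz":0.1,"roll":0,"jaw":0},{"tx":0.5,"ty":0,"tz":0.1,"roll":0,"jaw":0},{"tx":0,"ty":0,"tz":0,"roll":0,"jaw":0}]'
python3 -c "
from h import *
orange('top');orange('scene')"
```

```text
time_s: 25.75
position: [0.5473, -0.019, 0.0257]
tcp_rot: [[0.005, 0.998, 0.063], [1.0, -0.004, -0.018], [-0.018, 0.063, -0.998]]
force: [0.5, -0.0, -1.7]
opening: 0.675
grasp_force: 30.0
top [325 205   7  20 100] x 0.52 0.565 y 0.043 0.057
scene [318 138  18  29 441] x 0.337 0.448 y 0.172 0.264
scene [296 175   6   9  39] x 0.426 0.458 y 0.076 0.097
scene [260 179  11  14  83] x 0.381 0.432 y -0.036 -0.001
scene [297 207  17  16 141] x 0.541 0.599 y 0.018 0.047
scene [286 216  13   9  70] x 0.552 0.573 y -0.026 0.008
scene [280 220   6   7  19] x 0.544 0.569 y -0.041 -0.035
```

```bash
cat >> h.py <<'E'
def ray(c,rc):
    a=pt(c,rc,0);b=pt(c,rc,.3); return a,(b-a)/np.linalg.norm(b-a)
def tri(r1,r2):
    (a,u),(b,v)=r1,r2; s=np.linalg.lstsq(np.c_[u,-v],b-a,rcond=None)[0]
    p,q=a+s[0]*u,b+s[1]*v; return (p+q)/2,np.linalg.norm(p-q)
E
python3 - <<'E'
from h import *
R={}
for n in("scene","top"):
    c=capture(n); cv2.imwrite(f"pics/x_{n}.png",c["img"][...,::-1])
    for t in("cup","cup_rim"):
        R[n,t]=[(d["p"],d["point"],ray(c,d["point"])) for d in landmark_of(n,t)]
        print(n,t,[(round(p,2),np.round(q).tolist()) for p,q,_ in R[n,t]])
for t in("cup","cup_rim"):
    for a in R["scene",t]:
        for b in R["top",t]:
            p,e=tri(a[2],b[2])
            if e<.03: print(t,p,e)
im=cv2.imread("pics/x_scene.png")[204:226,276:318]; hsv=cv2.cvtColor(im,cv2.COLOR_BGR2HSV)
o=(hsv[...,0]<18)&(hsv[...,1]>110)
for r in range(0,22): print("".join(f"{hsv[r,k,2]:4d}" if o[r,k] else "   ." for k in range(42)))
E
```

```text
scene cup [(0.74, [216.0, 305.0]), (0.56, [200.0, 270.0]), (0.45, [252.0, 231.0]), (0.4, [179.0, 294.0])]
scene cup_rim [(0.76, [142.0, 328.0]), (0.74, [263.0, 216.0]), (0.47, [228.0, 288.0]), (0.39, [180.0, 267.0])]
top cup [(0.62, [216.0, 324.0])]
top cup_rim [(0.5, [139.0, 416.0])]
cup [0.5403 0.053  0.0338] 0.012471122756905288
cup_rim [ 0.6432 -0.1007  0.4231] 0.008890051357195637
   .   .   .   .   .   .   .   .   .   .   .   .   .   .   .   .   .   .   .   .   .   .   .   .   .   .   .   .   .   .   .   .   .   .   .   .   .   .   .   .   .   .
   3   .   .   .   .   .   .   .   .  12   .   .   .   .   .   .   .   .   .   .   .   .   .   .   .   .   .   .   .   .   .   .   .   .   .   .   .   .   .   .   .   .
   .   .   .   .   .   .   .   .   .   .   .   .   .   .   .   .   .   .   .   .   .   .   .   .   .   .   .   .   .   .   .   .   .   .   .   .   .   .   .   .   .   .
   .   .   .   8   4   .   .   .   .   .   .   .   .   .   .   .   .   .   .   .  11   .   .   .   .   .   . 138 152 156   .   .   .   .   .   .   .   .   .   .   .   .
   .   .   .   .   .   .   .   .   
[... 2306 characters left out ...]
 141 128   .   .   .   .
   .   .   .   .   . 107 124  84   .   .  66 117 141 169 189   . 184 150 102  75   .   .   .   .  65   .   .   .   .   .   .  73  87  98 115 129 122   .   .   .   .   .
   .   .   .   .   .  91 130 114  54   .   .   . 125 147 166 172 138  91   .   .   .   .   .   .   .   .   .   .   .   .   .   .   .   .   .   .   .   .   .   .   .   .
   .   .   .   .   .   .  96 126  97   .   .   . 102 120 110 103   .   .   .   .   .   .   .   .   .   .   .   .   .   .   .   .   .   .   .   .   .   .   .   .   .   .
   .   .   .   .   .   .   . 113 121  93   .   .   .   .   .   .   .   .   .   .   .   .   .   .   .   .   .   .   .   .   .   .   .   .   .   .   .   .   .   .   .   .
```

```bash

python3 -m jog '[{"tx":0,"ty":0,"tz":0.2,"roll":0,"jaw":0},{"tx":0,"ty":0,"tz":0.2,"roll":0,"jaw":0},{"tx":0,"ty":0,"tz":0,"roll":0,"jaw":0},{"tx":0,"ty":0,"tz":0,"roll":0,"jaw":0}]'
python3 -m jog '[{"tx":0,"ty":0,"tz":0,"roll":0,"jaw":0.75},{"tx":0,"ty":0,"tz":0,"roll":0,"jaw":0.78},{"tx":0,"ty":0,"tz":0,"roll":0,"jaw":0.8},{"tx":0,"ty":0,"tz":0,"roll":0,"jaw":0.85},{"tx":0,"ty":0,"tz":0,"roll":0,"jaw":0.85}]'
python3 - <<'E'
from h import *
R={}
for n in("scene","top"):
    c=orange(n)
    for t in("cup",):
        R[n,t]=[(d["p"],d["point"],ray(c,d["point"])) for d in landmark_of(n,t)]
for a in R["scene",t]:
    for b in R["top",t]:
        p,e=tri(a[2],b[2])
        if e<.03: print(t,p,e)
E
```

```text
time_s: 26.55
position: [0.5478, -0.0199, 0.0218]
tcp_rot: [[0.006, 0.998, 0.063], [1.0, -0.005, -0.018], [-0.018, 0.063, -0.998]]
force: [-0.2, 0.1, -1.1]
opening: 0.68
grasp_force: 30.1
time_s: 27.05
position: [0.5482, -0.0199, 0.0221]
tcp_rot: [[0.006, 0.998, 0.064], [1.0, -0.004, -0.018], [-0.018, 0.064, -0.998]]
force: [0.1, 0.3, 0.8]
opening: 0.84
grasp_force: 0.6
scene [318 138  18  29 440] x 0.337 0.448 y 0.171 0.264
scene [296 176   6   9  38] x 0.429 0.46 y 0.072 0.095
scene [260 180  11  15  84] x 0.385 0.435 y -0.037 -0.001
scene [298 210  15  15 102] x 0.55 0.604 y 0.016 0.044
scene [286 217  14  11  78] x 0.555 0.583 y -0.028 0.005
scene [280 220   7  10  25] x 0.544 0.58 y -0.043 -0.036
top [325 208   7  20  88] x 0.513 0.558 y 0.043 0.057
cup [0.5393 0.0557 0.0315] 0.005824234798934977
```

```bash

python3 -m jog '[{"tx":0,"ty":-0.4,"tz":-0.3,"roll":0,"jaw":1},{"tx":1,"ty":0,"tz":0,"roll":0,"jaw":1},{"tx":1.2,"ty":0,"tz":0,"roll":0,"jaw":1},{"tx":1.4,"ty":0,"tz":0,"roll":0,"jaw":1},{"tx":1.1,"ty":0,"tz":0,"roll":0,"jaw":1},{"tx":0,"ty":0,"tz":0,"roll":0,"jaw":1}]'
python3 - <<'E'
from h import *
R={}
for n in("scene","top"):
    c=orange(n)
    for t in("cup",):
        R[n,t]=[(d["p"],d["point"],ray(c,d["point"])) for d in landmark_of(n,t)]
for a in R["scene",t]:
    for b in R["top",t]:
        p,e=tri(a[2],b[2])
        if e<.03: print(t,p,e)
E
```

```text
time_s: 27.85
position: [0.5435, 0.0294, 0.0237]
tcp_rot: [[0.003, 0.998, 0.063], [1.0, -0.001, -0.018], [-0.018, 0.063, -0.998]]
force: [-0.1, 0.4, -0.6]
opening: 0.999
grasp_force: 0.0
scene [320 138  16  29 365] x 0.337 0.448 y 0.173 0.264
scene [260 174  20  30 438] x 0.372 0.482 y -0.044 0.033
scene [301 210  11  10  59] x 0.549 0.582 y 0.023 0.044
scene [295 213   8   9  30] x 0.546 0.58 y 0.006 0.015
scene [280 215  21  23 304] x 0.544 0.608 y -0.052 -0.001
```

```bash

python3 -m jog '[{"tx":0,"ty":0,"tz":0,"roll":0,"jaw":0},{"tx":0,"ty":0,"tz":0,"roll":0,"jaw":0},{"tx":0,"ty":0,"tz":0,"roll":0,"jaw":0},{"tx":0,"ty":0,"tz":0,"roll":0,"jaw":0},{"tx":0,"ty":0,"tz":0,"roll":0,"jaw":0},{"tx":0,"ty":0,"tz":0,"roll":0,"jaw":0},{"tx":0,"ty":0,"tz":0,"roll":0,"jaw":0}]'
python3 -m jog '[{"tx":0,"ty":0,"tz":-1,"roll":0,"jaw":0},{"tx":0,"ty":0,"tz":-2,"roll":0,"jaw":0},{"tx":0,"ty":0,"tz":-3,"roll":0,"jaw":0},{"tx":0,"ty":0,"tz":-3,"roll":0,"jaw":0},{"tx":0,"ty":0,"tz":0,"roll":0,"jaw":0},{"tx":0,"ty":0,"tz":0,"roll":0,"jaw":0}]'
python3 - <<'E'
from h import *
for n in("scene","top"): orange(n)
E
```

```text
time_s: 28.75
position: [0.5438, 0.0272, 0.0238]
tcp_rot: [[0.006, 0.998, 0.063], [1.0, -0.004, -0.018], [-0.018, 0.063, -0.998]]
force: [-0.5, 1.2, -0.2]
opening: 0.638
grasp_force: 29.5
time_s: 29.35
position: [0.5386, 0.0289, 0.1147]
tcp_rot: [[0.005, 0.998, 0.065], [1.0, -0.004, -0.019], [-0.018, 0.065, -0.998]]
force: [-0.5, -0.1, -1.7]
opening: 0.639
grasp_force: 29.5
scene [318 138  18  29 442] x 0.335 0.448 y 0.172 0.264
scene [260 174  42  46 766] x 0.372 0.555 y -0.045 0.028
scene [299 191   9   5  32] x 0.487 0.503 y 0.056 0.079
scene [293 194   5   5  16] x 0.484 0.502 y 0.037 0.046
top [236 282  28  26 542] x 0.331 0.388 y 0.202 0.264
```

The width shows I'm gripping about 22 mm from the foot. At that height the mouth would hit the gripper body once upright, so I'll set the cup down again and re-grip mid-cup.

```bash

python3 -m jog '[{"tx":0,"ty":0,"tz":3,"roll":0,"jaw":0},{"tx":0,"ty":0,"tz":3,"roll":0,"jaw":0},{"tx":0,"ty":0,"tz":2,"roll":0,"jaw":0},{"tx":0,"ty":0,"tz":1,"roll":0,"jaw":0},{"tx":0,"ty":0,"tz":0,"roll":0,"jaw":0},{"tx":0,"ty":0,"tz":0,"roll":0,"jaw":0.7},{"tx":0,"ty":0,"tz":0,"roll":0,"jaw":0.8},{"tx":0,"ty":0,"tz":0,"roll":0,"jaw":0.85}]'
python3 -m jog '[{"tx":-0.5,"ty":0,"tz":0,"roll":0,"jaw":0.85},{"tx":-1.3,"ty":0,"tz":0,"roll":0,"jaw":0.85},{"tx":-1,"ty":0,"tz":0,"roll":0,"jaw":0.85},{"tx":0,"ty":0,"tz":0,"roll":0,"jaw":0},{"tx":0,"ty":0,"tz":0,"roll":0,"jaw":0},{"tx":0,"ty":0,"tz":0,"roll":0,"jaw":0},{"tx":0,"ty":0,"tz":0,"roll":0,"jaw":0},{"tx":0,"ty":0,"tz":0,"roll":0,"jaw":0}]'
python3 - <<'E'
from h import *
R={}
for n in("scene","top"):
    c=orange(n)
    for t in("cup","cup_rim"):
        R[n,t]=[(d["p"],d["point"],ray(c,d["point"])) for d in landmark_of(n,t)]
for t in("cup","cup_rim"):
  for a in R["scene",t]:
    for b in R["top",t]:
        p,e=tri(a[2],b[2])
        if e<.03: print(t,p,e)
E
```

```text
time_s: 30.25
position: [0.5439, 0.0272, 0.0239]
tcp_rot: [[0.006, 0.998, 0.063], [1.0, -0.004, -0.018], [-0.018, 0.063, -0.998]]
force: [-0.4, 0.4, 0.5]
opening: 0.796
grasp_force: 0.1
time_s: 31.05
position: [0.5437, -0.0005, 0.0243]
tcp_rot: [[0.005, 0.998, 0.063], [1.0, -0.004, -0.018], [-0.018, 0.063, -0.998]]
force: [0.2, -0.6, -0.5]
opening: 0.669
grasp_force: 29.8
scene [318 138  18  29 441] x 0.337 0.448 y 0.171 0.264
scene [260 174  17  29 217] x 0.372 0.468 y -0.045 0.021
scene [305 210   6   6  16] x 0.552 0.575 y 0.037 0.045
scene [291 212  13   9  68] x 0.549 0.57 y -0.007 0.027
scene [286 218   5   6  16] x 0.547 0.568 y -0.023 -0.016
scene [280 220  15  19 101] x 0.547 0.611 y -0.051 -0.031
cup [0.5428 0.0563 0.0233] 0.0051135002502818395
```

```bash

python3 -m jog '[{"tx":0,"ty":0,"tz":-1.5,"roll":0,"jaw":0},{"tx":0,"ty":0,"tz":-3,"roll":0,"jaw":0},{"tx":0,"ty":0,"tz":-3,"roll":0,"jaw":0},{"tx":-1.5,"ty":0.2,"tz":-2,"roll":0,"jaw":0},{"tx":-3,"ty":0.2,"tz":0,"roll":0,"jaw":0},{"tx":-4,"ty":0.1,"tz":0,"roll":0,"jaw":0},{"tx":-3,"ty":0,"tz":0,"roll":0,"jaw":0},{"tx":0,"ty":0,"tz":0,"roll":0,"jaw":0}]'
python3 -m jog '[{"tx":0,"ty":0,"tz":1,"roll":0,"jaw":0},{"tx":0,"ty":0,"tz":0.7,"roll":0,"jaw":0},{"tx":0.3,"ty":0,"tz":0.6,"roll":0,"jaw":0},{"tx":0.3,"ty":0,"tz":0.6,"roll":0,"jaw":0},{"tx":0,"ty":0,"tz":0,"roll":0,"jaw":0}]'
```

```text
time_s: 32.15
position: [0.5435, -0.1181, 0.123]
tcp_rot: [[0.01, 0.998, 0.067], [1.0, -0.008, -0.021], [-0.02, 0.068, -0.998]]
force: [-0.4, 0.2, -0.5]
opening: 0.663
grasp_force: 29.8
time_s: 32.65
position: [0.5431, -0.1069, 0.0912]
tcp_rot: [[0.004, 0.998, 0.06], [1.0, -0.003, -0.017], [-0.017, 0.061, -0.998]]
force: [0.3, 1.1, -0.8]
opening: 0.667
grasp_force: 29.8
```

```bash

python3 -m jog '[{"tx":0,"ty":0,"tz":0.5,"roll":0,"jaw":0},{"tx":0.1,"ty":0,"tz":0.6,"roll":0,"jaw":0},{"tx":0,"ty":0,"tz":0,"roll":0,"jaw":0}]'
python3 - <<'E'
from h import *
R={}
for n in("scene","top"):
    c=orange(n)
    for t in("cup","cup_rim"):
        R[n,t]=[(d["p"],d["point"],ray(c,d["point"])) for d in landmark_of(n,t)]
for t in("cup","cup_rim"):
  for a in R["scene",t]:
    for b in R["top",t]:
        p,e=tri(a[2],b[2])
        if e<.03: print(t,p,e)
E
```

```text
time_s: 32.95
position: [0.5443, -0.1075, 0.0807]
tcp_rot: [[0.005, 0.998, 0.062], [1.0, -0.004, -0.018], [-0.017, 0.062, -0.998]]
force: [1.0, -0.2, -1.6]
opening: 0.667
grasp_force: 29.8
scene [318 138  18  29 440] x 0.337 0.448 y 0.173 0.264
scene [284 157  19  30 463] x 0.351 0.46 y 0.045 0.129
scene [264 175  16  29 343] x 0.374 0.482 y -0.041 0.033
scene [271 215  10  10  38] x 0.516 0.556 y -0.057 -0.044
scene [256 218  14  10  79] x 0.513 0.535 y -0.105 -0.068
scene [247 227  12  18  65] x 0.515 0.58 y -0.14 -0.127
top [371 204  10  21 156] x 0.519 0.566 y -0.072 -0.05
top [236 282  28  26 540] x 0.331 0.388 y 0.202 0.264
cup [ 0.357   0.2451 -0.0053] 0.013179010442544723
cup [ 0.5296 -0.0472  0.1948] 0.01709323950377857
cup [ 0.5419 -0.0523  0.0711] 0.0009218230999099209
cup_rim [0.3635 0.2338 0.1024] 0.0009549290862466737
```

```bash

python3 -m jog '[{"tx":-0.4,"ty":0,"tz":0.3,"roll":0,"jaw":0},{"tx":0,"ty":0,"tz":0.5,"roll":0,"jaw":0},{"tx":0,"ty":0,"tz":0.5,"roll":0,"jaw":0},{"tx":0,"ty":0,"tz":0,"roll":0,"jaw":0}]'
python3 - <<'E'
from h import *
R={}
for n in("scene","top"):
    c=capture(n)
    for t in("cup",):
        R[n,t]=[(d["p"],d["point"],ray(c,d["point"])) for d in landmark_of(n,t)]
for t in("cup",):
  for a in R["scene",t]:
    for b in R["top",t]:
        p,e=tri(a[2],b[2])
        if e<.02: print(t,p,e)
E
```

```text
time_s: 33.65
position: [0.545, -0.1118, 0.0676]
tcp_rot: [[0.005, 0.998, 0.062], [1.0, -0.004, -0.018], [-0.017, 0.062, -0.998]]
force: [0.4, 2.0, -2.1]
opening: 0.666
grasp_force: 29.9
cup [ 0.356   0.2472 -0.015 ] 0.006946399695585643
cup [ 0.528  -0.0489  0.1876] 0.01269595677307444
cup [ 0.5388 -0.0551  0.0709] 6.001323847486531e-05
```

```bash

python3 -m jog '[{"tx":1,"ty":0,"tz":-2,"roll":0,"jaw":0},{"tx":0,"ty":0,"tz":-3,"roll":0,"jaw":0},{"tx":-1,"ty":0,"tz":-1,"roll":0,"jaw":0},{"tx":-1.3,"ty":0,"tz":0,"roll":0,"jaw":0},{"tx":0,"ty":0,"tz":1,"roll":0,"jaw":0},{"tx":0,"ty":0,"tz":1,"roll":0,"jaw":0},{"tx":0,"ty":0,"tz":0.5,"roll":0,"jaw":0},{"tx":0,"ty":0,"tz":0,"roll":0,"jaw":0}]'
python3 -m jog '[{"tx":0,"ty":0,"tz":0.4,"roll":0,"jaw":0},{"tx":0,"ty":0,"tz":0,"roll":0,"jaw":0}]'
```

```text
time_s: 34.65
position: [0.5418, -0.1237, 0.1013]
tcp_rot: [[0.006, 0.998, 0.059], [1.0, -0.005, -0.016], [-0.016, 0.059, -0.998]]
force: [-1.2, 0.1, -1.7]
opening: 0.664
grasp_force: 29.9
time_s: 34.85
position: [0.5433, -0.1241, 0.0992]
tcp_rot: [[0.005, 0.998, 0.063], [1.0, -0.004, -0.018], [-0.018, 0.063, -0.998]]
force: [-0.7, -0.3, -1.2]
opening: 0.664
grasp_force: 29.9
```

```bash

python3 -m jog '[{"tx":0,"ty":0,"tz":0.4,"roll":0,"jaw":0},{"tx":0,"ty":0,"tz":0.4,"roll":0,"jaw":0},{"tx":0,"ty":0,"tz":0,"roll":0,"jaw":0}]'
python3 - <<'E'
from h import *
R={}
for n in("scene","top"):
    c=orange(n)
    for t in("cup","cup_rim"):
        R[n,t]=[(d["p"],d["point"],ray(c,d["point"])) for d in landmark_of(n,t)]
for t in("cup","cup_rim"):
  for a in R["scene",t]:
    for b in R["top",t]:
        p,e=tri(a[2],b[2])
        if e<.02: print(t,p,e)
E
```

```text
time_s: 35.15
position: [0.5446, -0.1214, 0.0945]
tcp_rot: [[0.007, 0.998, 0.066], [1.0, -0.006, -0.015], [-0.014, 0.066, -0.998]]
force: [-1.3, 12.7, 19.1]
opening: 0.666
grasp_force: 30.7
scene [318 138  18  29 440] x 0.337 0.448 y 0.173 0.264
scene [284 157  19  30 466] x 0.351 0.46 y 0.045 0.129
scene [259 174  21  30 487] x 0.374 0.482 y -0.044 0.033
scene [266 216  10   8  38] x 0.513 0.545 y -0.069 -0.052
scene [251 218  14   9  78] x 0.504 0.526 y -0.116 -0.079
scene [242 226  12  18  71] x 0.504 0.571 y -0.154 -0.139
top [377 203  13  22 217] x 0.518 0.568 y -0.093 -0.064
top [236 282  28  26 542] x 0.331 0.388 y 0.202 0.264
cup [ 0.3553  0.2465 -0.0117] 0.017717217027555188
cup [ 0.5341 -0.0523  0.1991] 0.0015003202957205174
cup [ 0.6561 -0.1049  0.3774] 0.00014163203565627664
cup [ 0.5422 -0.0629  0.0946] 0.0010046391173450051
cup [ 0.6727 -0.1179  0.306 ] 0.0023395830166660974
cup_rim [0.3618 0.2337 0.0881] 0.0004263317840444715
```

```bash

python3 -m jog '[{"tx":0.3,"ty":0,"tz":0.2,"roll":0,"jaw":0},{"tx":0.2,"ty":0,"tz":0.3,"roll":0,"jaw":0},{"tx":0,"ty":0,"tz":0,"roll":0,"jaw":0}]'
python3 -m jog '[{"tx":0.2,"ty":0,"tz":0.4,"roll":0,"jaw":0},{"tx":0.2,"ty":0,"tz":0.4,"roll":0,"jaw":0},{"tx":0,"ty":0,"tz":0,"roll":0,"jaw":0}]'
cat >> h.py <<'E'
def foot(near,tol=.05):
    R={}
    for n in("scene","top"):
        c=capture(n); R[n]=[ray(c,d["point"]) for d in landmark_of(n,"cup")]
        if n=="scene": print("pot",[pt(c,d["point"],0)[:2] for d in landmark_of(n,"pot")][:1],[circ(c,d["pixels"],.075) for d in trace(n,"pot")[:1]])
    for a in R["scene"]:
        for b in R["top"]:
            p,e=tri(a,b)
            if e<.015 and np.linalg.norm(p-near)<tol: print("foot",p,e,"rel",p-read_state()["position"])
E
python3 -c "
from h import *
foot([.543,-.06,.075])"
```

```text
time_s: 35.75
position: [0.5455, -0.1172, 0.0897]
tcp_rot: [[0.006, 0.998, 0.067], [1.0, -0.005, -0.016], [-0.016, 0.067, -0.998]]
force: [-1.4, 11.1, 18.9]
opening: 0.667
grasp_force: 30.8
time_s: 36.05
position: [0.5475, -0.1124, 0.0821]
tcp_rot: [[0.006, 0.997, 0.07], [1.0, -0.005, -0.016], [-0.015, 0.071, -0.997]]
force: [1.4, 17.0, 18.8]
opening: 0.666
grasp_force: 30.3
pot [array([ 0.5483, -0.204 ])] [((0.563292384147644, -0.20498359203338623), 0.07983091473579407)]
foot [ 0.5444 -0.0646  0.057 ] 0.001061382061930955 rel [-0.0031  0.0478 -0.0251]
```

It's rotating now, leaning about 65° with the pot barely moved. I'll continue.

```bash

python3 -m jog '[{"tx":0.1,"ty":-0.1,"tz":0.4,"roll":0,"jaw":0},{"tx":0.1,"ty":-0.1,"tz":0.4,"roll":0,"jaw":0},{"tx":0,"ty":0,"tz":0.3,"roll":0,"jaw":0},{"tx":0,"ty":0,"tz":0,"roll":0,"jaw":0}]'
python3 -c "
from h import *
foot([.543,-.065,.05])"
```

```text
time_s: 36.75
position: [0.547, -0.1117, 0.0703]
tcp_rot: [[0.005, 0.997, 0.072], [1.0, -0.004, -0.018], [-0.017, 0.072, -0.997]]
force: [4.6, 12.9, 12.8]
opening: 0.67
grasp_force: 29.8
pot [array([ 0.544 , -0.2059])] [((0.5333787202835083, -0.13485649228096008), 0.022168872877955437)]
foot [ 0.5454 -0.0795  0.0261] 0.003926549159172478 rel [-0.0015  0.0323 -0.0442]
```

```bash

python3 -m jog '[{"tx":0,"ty":-0.2,"tz":0.4,"roll":0,"jaw":0},{"tx":-0.2,"ty":0,"tz":0.3,"roll":0,"jaw":0},{"tx":0,"ty":0,"tz":0,"roll":0,"jaw":0}]'
python3 -c "
from h import *
foot([.543,-.075,.02])"
```

```text
time_s: 37.35
position: [0.5435, -0.1142, 0.0617]
tcp_rot: [[0.005, 0.998, 0.067], [1.0, -0.004, -0.017], [-0.017, 0.067, -0.998]]
force: [2.9, 9.1, 6.3]
opening: 0.672
grasp_force: 29.9
pot [array([ 0.5344, -0.208 ])] [((0.5602299571037292, -0.21250921487808228), 0.08055569231510162)]
foot [ 0.548  -0.0981  0.0111] 0.009557279035918789 rel [ 0.0045  0.0161 -0.0507]
```

```bash

python3 -m jog '[{"tx":1,"ty":0,"tz":-0.6,"roll":0,"jaw":0},{"tx":2.5,"ty":0,"tz":0,"roll":0,"jaw":0},{"tx":2,"ty":0,"tz":0,"roll":0,"jaw":0},{"tx":0,"ty":0,"tz":0.5,"roll":0,"jaw":0},{"tx":0,"ty":0,"tz":0.3,"roll":0,"jaw":0},{"tx":0,"ty":0,"tz":0,"roll":0,"jaw":0}]'
python3 -m jog '[{"tx":0.2,"ty":0,"tz":0.3,"roll":0,"jaw":0},{"tx":0.3,"ty":0,"tz":0.2,"roll":0,"jaw":0},{"tx":0,"ty":0,"tz":0,"roll":0,"jaw":0}]'
python3 -c "
from h import *
foot([.543,-.04,.01])"
```

```text
time_s: 38.25
position: [0.5424, -0.0617, 0.057]
tcp_rot: [[0.006, 0.998, 0.063], [1.0, -0.005, -0.018], [-0.018, 0.063, -0.998]]
force: [-0.3, -0.1, -1.3]
opening: 0.673
grasp_force: 29.9
time_s: 38.55
position: [0.5436, -0.0573, 0.0537]
tcp_rot: [[0.006, 0.998, 0.065], [1.0, -0.004, -0.02], [-0.019, 0.065, -0.998]]
force: [-1.5, -1.4, 9.1]
opening: 0.672
grasp_force: 29.7
pot [array([ 0.5398, -0.207 ])] [((0.7705811262130737, 0.21873855590820312), 0.03571280092000961)]
```

```bash

python3 -m jog '[{"tx":0.1,"ty":0,"tz":0.2,"roll":0,"jaw":0},{"tx":0.1,"ty":0,"tz":0.2,"roll":0,"jaw":0},{"tx":0,"ty":0,"tz":0,"roll":0,"jaw":0}]'
python3 -m jog '[{"tx":0.1,"ty":0,"tz":0.2,"roll":0,"jaw":0},{"tx":0,"ty":0,"tz":0.1,"roll":0,"jaw":0},{"tx":0,"ty":0,"tz":0,"roll":0,"jaw":0}]'
python3 -c "
from h import *
foot([.543,-.04,.01])
orange('top');orange('scene')"
```

```text
time_s: 39.15
position: [0.5446, -0.056, 0.0524]
tcp_rot: [[0.005, 0.998, 0.068], [1.0, -0.004, -0.021], [-0.021, 0.068, -0.997]]
force: [-5.7, -1.6, 28.4]
opening: 0.672
grasp_force: 29.4
time_s: 39.45
position: [0.5448, -0.0548, 0.0504]
tcp_rot: [[0.006, 0.998, 0.069], [1.0, -0.004, -0.021], [-0.021, 0.069, -0.997]]
force: [-7.1, 0.6, 36.8]
opening: 0.669
grasp_force: 29.3
pot [array([ 0.5372, -0.2087])] [((0.5580271482467651, -0.21643021702766418), 0.08086701482534409)]
scene [318 138  18  29 440] x 0.337 0.448 y 0.173 0.264
scene [286 157  17  30 313] x 0.356 0.46 y 0.045 0.129
scene [267 217   7  10  23] x 0.515 0.551 y -0.07 -0.065
scene [274 218   8   7  33] x 0.535 0.551 y -0.056 -0.038
scene [262 222  16  20  92] x 0.526 0.601 y -0.099 -0.079
```

```bash

python3 -m jog '[{"tx":0,"ty":0,"tz":-0.3,"roll":0,"jaw":0},{"tx":0,"ty":0,"tz":0,"roll":0,"jaw":0.7},{"tx":0,"ty":0,"tz":0,"roll":0,"jaw":0.75},{"tx":0,"ty":0,"tz":0,"roll":0,"jaw":0.8},{"tx":0,"ty":0,"tz":0,"roll":0,"jaw":1},{"tx":0,"ty":0,"tz":0,"roll":0,"jaw":1},{"tx":0,"ty":0,"tz":0,"roll":0,"jaw":1},{"tx":0,"ty":0,"tz":0,"roll":0,"jaw":1}]'
python3 - <<'E'
from h import *
R={}
for n in("scene","top"):
    c=orange(n)
    for t in("cup","cup_rim"):
        R[n,t]=[(round(d["p"],2),pt(c,d["point"],.085*(t!="cup"))[:2].round(3).tolist()) for d in landmark_of(n,t)]
print(R)
E
```

```text
time_s: 40.65
position: [0.5429, -0.0533, 0.0481]
tcp_rot: [[0.006, 0.998, 0.063], [1.0, -0.004, -0.018], [-0.018, 0.063, -0.998]]
force: [0.1, 0.2, -0.3]
opening: 0.992
grasp_force: 0.0
scene [318 138  18  29 442] x 0.337 0.448 y 0.171 0.264
scene [286 157  17  30 308] x 0.356 0.46 y 0.045 0.129
scene [275 216  15  12 111] x 0.535 0.567 y -0.055 -0.021
{('scene', 'cup'): [(0.89, [0.356, 0.256]), (0.85, [0.373, 0.105]), (0.54, [0.542, -0.044])], ('scene', 'cup_rim'): [(0.67, [0.382, 0.101]), (0.59, [0.37, 0.233]), (0.54, [0.556, -0.037])], ('top', 'cup'): [(0.16, [0.506, -0.211])], ('top', 'cup_rim'): [(0.61, [0.359, 0.238]), (0.45, [0.534, -0.19])]}
```

```bash

python3 -m jog '[{"tx":0,"ty":0.1,"tz":-1,"roll":0,"jaw":1},{"tx":0,"ty":0.1,"tz":-2,"roll":0,"jaw":1},{"tx":0,"ty":0.1,"tz":-2,"roll":0,"jaw":1},{"tx":0,"ty":0,"tz":-3,"roll":0,"jaw":1},{"tx":0,"ty":0,"tz":-4,"roll":0,"jaw":1},{"tx":3,"ty":0,"tz":-3,"roll":0,"jaw":1},{"tx":4,"ty":0,"tz":-2,"roll":0,"jaw":1},{"tx":4,"ty":0,"tz":0,"roll":0,"jaw":1}]'
python3 -m jog '[{"tx":4,"ty":0,"tz":0,"roll":0,"jaw":1},{"tx":4,"ty":0,"tz":0,"roll":0,"jaw":1},{"tx":4,"ty":0,"tz":0,"roll":0,"jaw":1},{"tx":4,"ty":0,"tz":0,"roll":0,"jaw":1},{"tx":2,"ty":0,"tz":0,"roll":0,"jaw":1},{"tx":0,"ty":0,"tz":0,"roll":0,"jaw":1}]'
python3 - <<'E'
from h import *
for n in("scene","top"):
    c=orange(n); save(c,"end_"+n+".png")
    for t,z in(("cup",0),("cup_rim",.085),("pot",0),("lid",0),("puck",0),("bar",0),("case",0)):
        print(n,t,[(round(d["p"],2),pt(c,d["point"],z)[:2].round(3).tolist()) for d in landmark_of(n,t)])
    for d in trace(n,"pot")[:1]: print("pot",circ(c,d["pixels"],.075))
    for i in range(1): print("balls",[(round(d["p"],2),np.round(d["point"]).tolist(),pt(c,d["point"],.016)[:2].round(3).tolist()) for d in landmark_of(n,"ball0_center")])
    print([(round(d["p"],2),d["bbox"]) for d in trace(n,"ball0_center")])
print(read_state()["force"])
E
```

```text
time_s: 41.75
position: [0.5378, 0.0604, 0.2205]
tcp_rot: [[0.007, 0.997, 0.072], [1.0, -0.006, -0.019], [-0.019, 0.072, -0.997]]
force: [0.3, 0.4, -0.3]
opening: 1.001
grasp_force: 0.0
time_s: 42.35
position: [0.5364, 0.2424, 0.2136]
tcp_rot: [[0.001, 0.998, 0.064], [1.0, -0.0, -0.017], [-0.017, 0.064, -0.998]]
force: [-0.3, -0.3, 0.4]
opening: 0.999
grasp_force: 0.0
scene [318 138  18  29 439] x 0.337 0.448 y 0.173 0.264
scene [284 157  19  30 467] x 0.351 0.461 y 0.045 0.129
scene [260 174  20  30 494] x 0.372 0.482 y -0.045 0.033
scene [272 213  21  31 526] x 0.521 0.62 y -0.081 -0.007
scene cup [(0.97, [0.368, 0.248]), (0.89, [0.401, -0.005]), (0.71, [0.55, -0.043]), (0.66, [0.364, 0.106])]
scene cup_rim [(0.9, [0.555, -0.044]), (0.89, [0.378, 0.103]), (0.76, [0.359, 0.237]), (0.74, [0.389, 0.006])]
scene pot [(0.6, [0.546, -0.211]), (0.49, [0.491, -0.0]), (0.2, [0.506, -0.423])]
scene lid [(0.83, [0.521, -0.419]), (0.45, [0.745, -0.193])]
scene puck [(0.74, [0.735, 0.254])]
scene bar [(0.58, [0.744, -0.185])]
scene case [(0.84, [0.428, 0.387])]
pot ((0.5595175623893738, -0.2136
[... 265 characters left out ...]
34
top [295 275  25  26 502] x 0.346 0.403 y 0.073 0.128
top [256 284   8  20  90] x 0.34 0.384 y 0.202 0.218
top cup [(0.92, [0.374, 0.099]), (0.78, [0.393, 0.012]), (0.77, [0.552, -0.032]), (0.61, [0.351, 0.244]), (0.44, [0.584, -0.209])]
top cup_rim [(0.72, [0.392, 0.006]), (0.64, [0.371, 0.103]), (0.59, [0.544, -0.031]), (0.49, [0.355, 0.238])]
top pot [(0.92, [0.536, -0.208]), (0.51, [0.537, -0.228]), (0.45, [0.747, 0.251])]
top lid [(0.96, [0.524, -0.416])]
top puck [(0.86, [0.746, 0.253])]
top bar [(0.66, [0.735, -0.181])]
top case [(0.76, [0.44, 0.396]), (0.7, [0.555, -0.033])]
balls [(0.49, [221.0, 436.0], [0.528, -0.22])]
[(0.42, [435.8, 215.8, 4.5, 6.5])]
[ 0.1509  1.7287 -0.4292]
```

```bash

python3 - <<'E'
from h import *
im=cv2.imread("pics/end_top.png"); c=capture("top")
g=cv2.cvtColor(im,cv2.COLOR_BGR2GRAY); 
G=cv2.resize(g[185:245,400:470],None,fx=8,fy=8,interpolation=2)
for p2 in (14,18):
    H=cv2.HoughCircles(G,cv2.HOUGH_GRADIENT,1,55,param1=60,param2=p2,minRadius=28,maxRadius=48)
    for u,v,r in H[0]:
        q=pt(c,(185+v/8,400+u/8),.016)[:2]; print(p2,(u/8+400).round(1),(v/8+185).round(1),(r/8).round(1),q.round(3), "R",np.hypot(*(q-[.54,-.21])).round(3))
d=cv2.absdiff(im,cv2.imread("pics/top0.png")).max(2)>28
num,lab,st,cen=cv2.connectedComponentsWithStats(cv2.morphologyEx(d.astype(np.uint8),cv2.MORPH_OPEN,np.ones((3,3))))
print([s.tolist() for s in st[1:] if s[4]>12])
for r in range(194,240,1): print(r," ".join(f"{v:3d}" for v in g[r,412:460:1]))
E
```

```text
Traceback (most recent call last):
TypeError: 'NoneType' object is not subscriptable
```

```bash

python3 - <<'E'
from h import *
im=cv2.imread("pics/end_top.png")
g=cv2.cvtColor(im,cv2.COLOR_BGR2GRAY)
d=cv2.absdiff(im,cv2.imread("pics/top0.png")).max(2)>28
num,lab,st,cen=cv2.connectedComponentsWithStats(cv2.morphologyEx(d.astype(np.uint8),cv2.MORPH_OPEN,np.ones((3,3))))
print([s.tolist() for s in st[1:] if s[4]>12])
for r in range(192,242): print(r," ".join(f"{v:3d}" for v in g[r,410:464]))
E
```

```text
[[153, 164, 107, 236, 17964], [404, 186, 60, 56, 2520], [489, 199, 51, 51, 2038], [351, 200, 42, 35, 985], [298, 212, 204, 188, 9036], [272, 228, 33, 28, 693], [308, 238, 5, 21, 78], [180, 244, 8, 4, 32], [181, 252, 7, 4, 28], [174, 254, 3, 5, 15], [179, 264, 11, 5, 48], [356, 273, 6, 10, 39], [0, 371, 55, 29, 939], [140, 371, 15, 29, 339], [31, 379, 13, 10, 83], [162, 384, 17, 16, 211], [46, 388, 45, 12, 290]]
192 152 152 150 148 148 150 149 149 150 150 149 146 144 145 145 148 149 151 149 148 148 144 141 137 133 129 122 117 120 126 130 133 137 143 149 153 152 151 150 148 145 147 147 146 145 144 143 143 145 147 148 149 151 150
193 152 150 148 147 149 150 150 150 150 151 149 145 143 145 148 152 154 152 145 139 129 118 106  97  94  92  88  84  85  88  90  93  97 105 121 135 142 149 155 153 147 145 146 144 144 144 144 145 144 145 145 146 147 148
194 150 148 147 148 149 150 150 150 150 149 147 144 141 143 149 152 148 136 120 108  97  89  84  80  79  77  75  73  72  72  70  69  70  75  83  96 107 126 140 150 148 147 147 146 144 145 145 144 143 142 143 143 145 145
195 150 149 148 149 150 1
[... 9614 characters left out ...]
  99  98  99  99  99 100  99 100  98  98
239 147 149 150 151 151 150 147 144 142 140 135 127 115 104  94  88  86  89  99 111 125 134 145 154 160 162 159 151 141 136 134 134 135 139 141 140 135 126 122 114 106 102 101  99  98  97  99 100 100 100 100 101  99  98
240 147 150 150 151 151 152 149 146 145 144 143 141 137 128 121 116 104  96  94  92  95 101 114 127 135 138 139 136 135 134 131 130 129 129 128 123 115 109 106 102 100  98  98  99  97  98  98 101 100 101 101 102 100  99
241 147 148 151 150 150 149 149 149 148 147 147 146 145 144 141 138 131 124 119 110 102 100 101 103 107 115 118 116 115 115 111 109 107 108 108 107 104 103 102 102  98  98  99  98  98  98  98 100 101 101 102 101 101 100
```

The top view shows six ball-sized spots inside the pot (five bright, one in shadow) and nothing ball-like on the bench. The cup's outline matches the upright look-alikes, and the lid lies flat.

```bash
python3 -c "
from rig import *
print(hand_in())"
```

```text
the job is handed in; nothing more can be done
None
```

I handed the job in at about 43 s of the 64 s; no verdict came back, but my last pictures showed all six balls in the pot (shifted under 10 mm), the lid flat with its knob up, the empty cup upright, and the puck, bar and case in place.

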